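# Make up two guitarists' kits in the hallway trays

### The job

Make up the two players' kits: the tray with three compartments gets the octave pedal (in the long compartment), the battery and the short slide; the tray with two compartments gets the tin in the larger one and the tall slide in the smaller one. One thing to a compartment, each standing upright on the compartment's floor the way it stands now, set down and not dropped; leave the power brick, the pick rack and the key bowl where they are.

Things in the scene. Friction and masses are not known exactly. Their poses are not given: they have to be found in the camera images.
- pedal_c (a point): Octave pedal: mini effects pedal in a purple cast case 94 mm long (its x), 42 mm wide (its y) and 32 mm high, standing on its rubber sole, about 240 g. On top a 21 mm round black knob (towards +x, rising to 44 mm above the sole), two tiny trim knobs and a 12 mm steel foot switch (towards -x, also up to 44 mm). The point is at the middle of the case, 22 mm above the sole; z up. Grip it across the 42 mm width, at the case (which ends 32 mm above the sole).
- battery_c (a point): Nine-volt block battery standing on end, black with a steel top and two steel snap terminals on top: 26.5 mm (its x) by 17.5 mm (its y) by 45 mm high, 48.5 mm with the terminals, about 46 g. The point is at its middle, 24 mm above its lower end; z up.
- slide_short_c (a point): Short chrome guitar slide: plain tube, open at both ends, standing on end; 24 mm outer diameter, 18 mm bore, 40 mm tall, about 60 g. The point is on the tube's axis, half-way up (20 mm above its lower end); z along the axis.
- slide_tall_c (a point): Tall chrome guitar slide: plain tube, open at both ends, standing on end; 30 mm outer diameter, 23 mm bore, 62 mm tall, about 110 g. The point is on the tube's axis, half-way up (31 mm above its lower end); z along the axis.
- tin_c (a point): Small round stainless tin closed with its press-fit lid (the lid stays on): 50 mm diameter at the lid (the top 11 mm), 48.4 mm below it, 40 mm tall, about 70 g. The point is on its axis, half-way up (20 mm above its underside); z up.
- tray_three: Nearly square shallow wooden tray, cork floor, three compartments: 128 (its x) by 140 mm (its y), walls and floor 4 mm thick, wall tops at 14 mm; stands firm. Origin: centre of the underside; z up. Long compartment, for the pedal: 120 (x) by 68 mm (y), centre at x 0, y -32 mm; two small ones, each 58 (x) by 60 mm (y), centres at x -31 and +31, y +36 mm; floors at z = 4 mm.
- tray_two: Oblong shallow wooden tray, cork floor, two compartments: 88 (its x) by 152 mm (its y), walls and floor 4 mm thick, wall tops at 14 mm; stands firm. Origin: centre of the underside; z up. Larger compartment, for the tin: 80 by 80 mm, centre at x 0, y -32 mm; smaller one, for the tall slide: 80 (x) by 60 mm (y), centre at x 0, y +42 mm; floors at z = 4 mm.
- power_brick: Bystander: pedal power supply, black aluminium block 75 by 150 mm, 32 mm high, with a row of round sockets. Origin: centre of the underside. Loose; leave it alone.
- pick_rack: Bystander: slotted wooden pick rack with six slots and four picks in it, 50 by 150 mm, 24 mm high, 41 mm with the picks. Origin: centre of the underside. Loose; leave it alone.
- key_bowl: Bystander: white ceramic key bowl, 120 mm across, 45 mm high, with two keys in it. Origin: centre of the underside. Loose; leave it alone.
Not all that is in view belongs to the job. Leave any yellow look-alike of the part that bears slide_short_c alone.

How it is judged:
By the outcome, as a careful person would: the job done as asked, in the order asked, and still so for the second after the job is handed in, with the robot touching nothing.
It also fails if it takes over 120 s, if anything falls off the work surface, if the arm or the gripper's body presses on something with over 40 N, if the wrist force passes 120 N, or if a joint passes its speed limit or range.

### The arm

A 6-joint arm with a two-finger parallel gripper is mounted at the origin on the work surface. World frame = base frame: x ahead of the robot, y to its left, z up, the work surface at z = 0. Lengths are in m, angles in rad, forces in N, time in s.
With the tool pointing down it reaches from about 0.35 to 0.975 m from the base axis. Payload 4.9 kg.
Tool frame: the origin (TCP) lies midway between the tips of the shut fingers; the grasp point (between the pads) lies 19 mm behind it; y points along the fingers, z is the direction in which the jaws open and shut, and the axes are right-handed (so a half turn about y gives the same grasp; the last joint's range is limited). The gripper opens to 85 mm and grips with 20 to 120 N. Pads are 22 mm wide; open, the fingers measure 114 mm over their backs; the gripper's body (76 mm by 85 mm) begins 54 mm behind the grasp point. The pads swing forward as they close: fully open they stand 13 mm farther back than shut.
Start: joints at [-1.251, 0.053, 1.613, -0, 1.476, -0.119], TCP at [0.266, -0.566, 0.2] pointing down, gripper open.
Joint ranges: [-3.01, 3.01], [-1.01, 2.22], [0.06, 2.58], [-1.02, 4.17], [0.09, 2.62], [-3.14, 3.14]. Speed limits (rad/s): [2.57, 2.57, 3.14, 3.14, 3.14, 3.14].

### API

Orientations are given as a unit quaternion [w, x, y, z].
In Python, from rig import read_state, get_image, camera_info, manip gives the robot as it stands.
- The arm moves only by the tool step_arm, never from a script. Its argument "commands" is one flat list of numbers, 7 for each row, row after row: the shift along the tool's x, y, z in units of 60 mm (1.0 is 60 mm), then the turn, a rotation vector about the tool's x, y, z in units of 8 degrees (1.0 is 8 degrees), then the closure, from 0 (fully open) to 1 (shut). A call has 1 to 5 rows; each row is the pose to reach, as a shift and turn from the pose commanded when the call began, along the tool's axes at that moment; what a row does not reach only later rows make up. A row lasts 1/8 s, in which the tool goes at most 62.5 mm and 10.7 degrees, less where a joint would pass 70% of its speed; a pose out of reach is approached as far as the arm can. A call with a gripper value outside its range is refused whole. The fingers move at their own pace and stop on an object; "grip_force" is the grip in N (left out, the last holds). Time passes only in rows, so rows that repeat a pose let the fingers close. It gives the time, the measured TCP pose, the force and the opening at its end, in the units of the state.
- read_state(): the state, without advancing time (a new reading comes with each control period).
- get_image(name): name is "scene" or "top"; returns (picture, depth): 384x512x3 uint8, red, green, blue; 384x512 float32, m along the optical axis (not along the pixel's ray), 0 where there is no reading.
- camera_info(name): a dict with "intrinsics" (3x3 intrinsics, pixels), "eye" and "attitude" of the camera in the world. Camera axes: x right, y down, z forward; pixel columns grow to the right and rows downward; lengths in m; the calibration is good to about 2 mm. A picture is of the moment at which its call begins. camera_info takes no time and is no camera call.
- manip.job_done(): hands the job in, once; it reports no verdict.
The state is a dict: "time_s": time; "q": joint angles; "joint_velocities": joint speeds; "joint_efforts": joint torques, N m; "tcp_pos": TCP position; "orientation": TCP orientation; "wrist_force": force on the tool from outside, world axes, zero at the start; "moment": the same for the moment, N m; "opening": opening from 0.0 (shut) to 1.0 (fully open).
Only numpy, scipy, OpenCV 4.12 (cv2) and the standard library are available. Lean on these libraries where they do the work, as an engineer would, in place of code of your own. Each camera call takes 0.05 s, during which the arm holds its last target.

## Working session

There is one attempt and no reset: what is moved stays moved. The work goes in short steps, Python scripts to look and compute and a tool call to move; the robot and the scene stay as the last step left them, time stands still between calls to the robot, and variables do not carry over. Pictures are saved under pics/ and viewed, and the job is handed in when it is done.

Besides the shell and the picture viewer there is one more tool, called after "Call:" as name(argument=value, ...), one argument or row to a line, values as JSON. step_arm: Moves the arm, as the interface text tells. Its arguments: {"type":"object","properties":{"commands":{"type":"array","items":{"type":"number"}},"grip_force":{"type":"number"}},"required":["commands"]}

```bash
ls; mkdir -p pics; python3 - <<'E'
from rig import read_state,get_image,camera_info
import cv2,numpy as np
s=read_state();print({k:np.round(v,4).tolist() for k,v in s.items()})
for n in("scene","top"):
    c=camera_info(n);print(n,c)
    im,d=get_image(n);np.savez(f"pics/{n}0.npz",im=im,d=d);cv2.imwrite(f"pics/{n}0.png",cv2.resize(im[:,:,::-1],(800,600),interpolation=cv2.INTER_CUBIC))
E
```

```text
pics
{'time_s': 0.0, 'q': [-1.251, 0.0533, 1.6143, -0.0, 1.476, -0.119], 'joint_velocities': [-0.001, 0.0011, 0.001, -0.0007, 0.0009, 0.0003], 'joint_efforts': [0.0008, -39.368, -37.0175, -0.0, 0.0071, -0.0], 'tcp_pos': [0.2653, -0.5651, 0.1989], 'orientation': [0.1538, -0.154, 0.6909, -0.6894], 'wrist_force': [0.1203, 0.4175, -0.1196], 'moment': [-0.0028, -0.0218, -0.042], 'opening': 1.0008}
scene {'intrinsics': array([[390.84363089,   0.        , 253.77665173],
       [  0.        , 390.84363089, 199.21256165],
       [  0.        ,   0.        ,   1.        ]]), 'eye': array([ 0.85288494, -0.37980369,  0.79801917]), 'attitude': array([-0.27082719,  0.91319835,  0.29282497, -0.08351618])}
top {'intrinsics': array([[368.64895145,   0.        , 255.91280014],
       [  0.        , 368.64895145, 187.51860432],
       [  0.        ,   0.        ,   1.        ]]), 'eye': array([ 0.50123498, -0.01904888,  0.97042606]), 'attitude': array([-0.02941859,  0.71271745, -0.70027618,  0.0279582 ])}
```

View pics/top0.png

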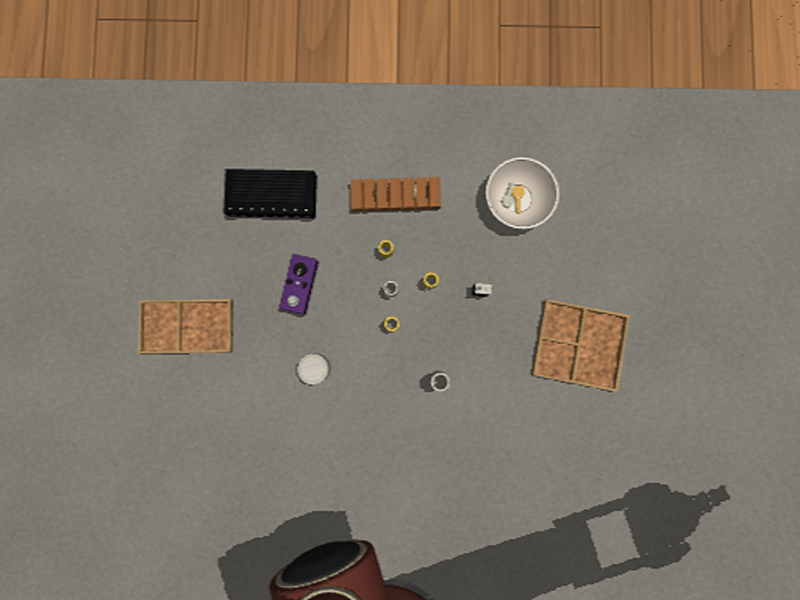

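View pics/scene0.png

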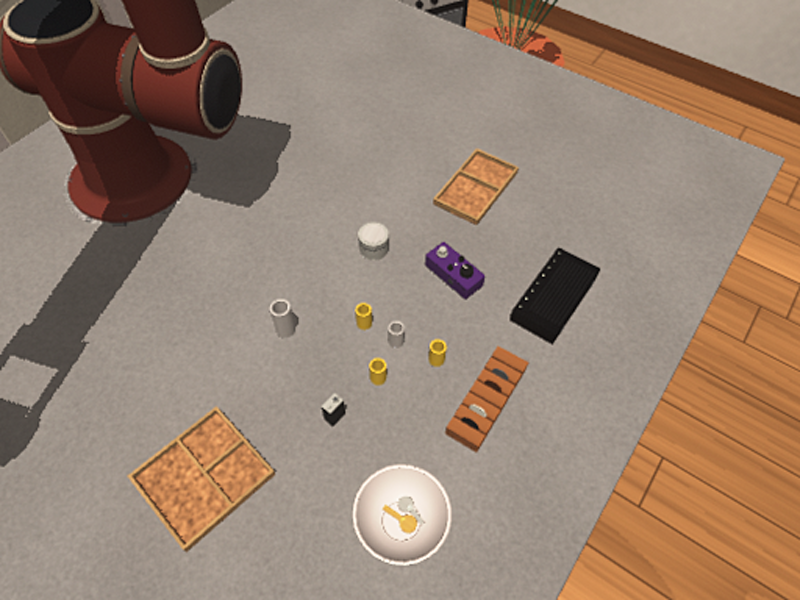

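```bash
cat > h.py <<'E'
import numpy as np,cv2
from scipy.spatial.transform import Rotation as R
from rig import read_state,get_image,camera_info,manip
def rot(q): return R.from_quat([q[1],q[2],q[3],q[0]]).as_matrix()
def load(n):
    z=np.load(f"pics/{n}.npz");return z['im'],z['d']
def cloud(n,d):
    c=camera_info(n);K=c['intrinsics'];v,u=np.mgrid[:384,:512]
    p=np.stack([(u-K[0,2])/K[0,0]*d,(v-K[1,2])/K[1,1]*d,d],-1)
    return p@rot(c['attitude']).T+c['eye']
def ray(n,u,v,z):
    c=camera_info(n);K=c['intrinsics'];r=rot(c['attitude'])@np.array([(u-K[0,2])/K[0,0],(v-K[1,2])/K[1,1],1])
    return c['eye']+r*(z-c['eye'][2])/r[2]
E
python3 - <<'E'
from h import *
for n,pts in(("top",{'bare':(200,150),'bare2':(330,220),'bare3':(100,290)}),("scene",{'b':(330,100),'b2':(150,250)})):
    im,d=load(n+"0");P=cloud(n,d)
    for k,(u,v) in pts.items(): print(n,k,P[v-3:v+4,u-3:u+4].reshape(-1,3).mean(0).round(4),P[v-3:v+4,u-3:u+4,2].std().round(4))
    h=P[...,2]
    print('valid',(d>0).mean())
    # blobs above table
    m=((h>0.008)&(h<0.1)&(d>0)&(P[...,0]>0.25)&(P[...,0]<0.9)&(abs(P[...,1])<0.6)).astype(np.uint8)
    k,l,st,ce=cv2.connectedComponentsWithStats(m)
    for i in range(1,k):
        if st[i,4]<25: continue
        q=P[l==i];zt=np.percentile(q[:,2],95);t=q[q[:,2]>zt-.006]
        print(n,i,ce[i].round(1),st[i,4],'top',zt.round(4),'xy',q[:,:2].mean(0).round(4),'topxy',t[:,:2].mean(0).round(4),'mid',((t[:,:2].max(0)+t[:,:2].min(0))/2).round(4),'rgb',im[l==i].mean(0).round())
E
```

```text
top bare [0.6741 0.1312 0.0198] 0.1372
top bare2 [ 4.981e-01 -2.120e-01  1.000e-04] 0.0017
top bare3 [ 3.074e-01  3.819e-01 -2.000e-04] 0.0016
valid 0.9958241780598959
top 1 [333.6 122.7] 1514 top 0.0454 xy [ 0.7513 -0.2159] topxy [ 0.752  -0.2171] mid [ 0.7449 -0.2115] rgb [178. 167. 150.]
top 2 [172.  123.3] 1770 top 0.035 xy [0.7408 0.2042] topxy [0.7431 0.2051] mid [0.7434 0.2057] rgb [22. 22. 22.]
top 3 [252.5 123.8] 1150 top 0.0273 xy [ 0.7454 -0.0045] topxy [ 0.747  -0.0048] mid [ 0.7472 -0.0044] rgb [136.  90.  56.]
top 5 [246.1 158.7] 58 top 0.0426 xy [0.6516 0.0102] topxy [0.6516 0.0098] mid [0.652  0.0101] rgb [149. 129.  52.]
top 6 [190.4 181.6] 643 top 0.0442 xy [0.5898 0.1514] topxy [0.5987 0.1514] mid [0.5904 0.1535] rgb [80. 54. 93.]
top 7 [275.2 179.2] 48 top 0.0417 xy [ 0.5996 -0.0652] topxy [ 0.6001 -0.0651] mid [ 0.6007 -0.0645] rgb [152. 131.  53.]
top 8 [249.1 184.4] 42 top 0.042 xy [0.585  0.0009] topxy [0.5858 0.0016] mid [0.5856 0.0012] rgb [142. 138. 128.]
top 9 [307.5 185. ] 95 top 0.0488 xy [ 0.5856 -0.1468] topxy [ 0.5867 -0.1485] mid [ 0.5865 -0.1477] rg
[... 1635 characters left out ...]
 0.0062] topxy [0.654 0.007] mid [0.6536 0.0077] rgb [179. 143.  46.]
scene 10 [310.8 254.7] 1548 top 0.0326 xy [ 0.7489 -0.0122] topxy [ 0.7488 -0.0164] mid [ 0.7489 -0.0109] rgb [161.  99.  59.]
scene 11 [241.1 236.7] 145 top 0.0408 xy [ 0.602  -0.0677] topxy [ 0.6014 -0.0666] mid [ 0.6012 -0.0672] rgb [181. 144.  48.]
scene 12 [212.7 261.5] 195 top 0.0489 xy [ 0.5909 -0.1528] topxy [ 0.5887 -0.1509] mid [ 0.5884 -0.1504] rgb [110. 105.  96.]
scene 13 [128.7 304.2] 900 top 0.0161 xy [ 0.502  -0.3173] topxy [ 0.5022 -0.3177] mid [ 0.5002 -0.3184] rgb [185. 140.  89.]
scene 17 [256.8 328.6] 2821 top 0.045 xy [ 0.7442 -0.2091] topxy [ 0.7441 -0.211 ] mid [ 0.7461 -0.2127] rgb [220. 203. 185.]
```

```bash
cat > meas.py <<'E'
from h import *
def rect(n,mask,z):
    cs,_=cv2.findContours(mask.astype(np.uint8),cv2.RETR_EXTERNAL,cv2.CHAIN_APPROX_NONE)
    c=max(cs,key=cv2.contourArea)[:,0]
    p=np.array([ray(n,u,v,z)[:2] for u,v in c])*1000
    (x,y),(a,b),th=cv2.minAreaRect(p.astype(np.float32))
    return round(x,1),round(y,1),round(a,1),round(b,1),round(th,2)
E
python3 - <<'E'
from meas import *
for n in("top","scene"):
    im,d=load(n+"0");P=cloud(n,d)
    hsv=cv2.cvtColor(im,cv2.COLOR_RGB2HSV)
    wood=(hsv[...,1]>75)
    k=np.ones((3,3),np.uint8)
    for nm,c in(("two",(.519,.343)),("three",(.5,-.316))):
        m=wood&(np.hypot(P[...,0]-c[0],P[...,1]-c[1])<.14)
        m=cv2.morphologyEx(m.astype(np.uint8),cv2.MORPH_CLOSE,k)
        print(n,nm,rect(n,m,.014))
    pur=(hsv[...,0]>125)&(hsv[...,0]<155)&(hsv[...,1]>90)&(np.abs(P[...,2]-.032)<.006)
    print(n,'pedal',rect(n,pur,.032))
    b=(np.hypot(P[...,0]-.5875,P[...,1]+.149)<.03)&(P[...,2]>.041)
    print(n,'batt',rect(n,b,.045),b.sum())
    for u,v,nm in((0,0,''),):pass
im,d=load("top0")
a=cv2.resize(im[130:260,60:260,::-1],(800,520),interpolation=cv2.INTER_CUBIC);cv2.imwrite("pics/l.png",a)
a=cv2.resize(im[130:260,225:425,::-1],(800,520),interpolation=cv2.INTER_CUBIC);cv2.imwrite("pics/r.png",a)
im,d=load("scene0")
a=cv2.resize(im[160:290,160:360,::-1],(800,520),interpolation=cv2.INTER_CUBIC);cv2.imwrite("pics/s.png",a)
E
```

```text
top two (519.6, 339.2, 88.1, 155.5, 1.07)
top three (499.0, -316.1, 142.7, 128.2, 80.05)
top pedal (590.5, 151.7, 40.0, 92.8, 78.38)
top batt (586.5, -147.6, 17.7, 25.2, 0.29) 74
scene two (520.5, 336.7, 92.6, 163.7, 1.92)
scene three (502.1, -316.9, 141.6, 134.2, 80.02)
scene pedal (593.2, 148.3, 45.1, 95.3, 78.07)
scene batt (588.5, -150.6, 26.6, 17.5, 84.98) 107
```

View pics/r.png

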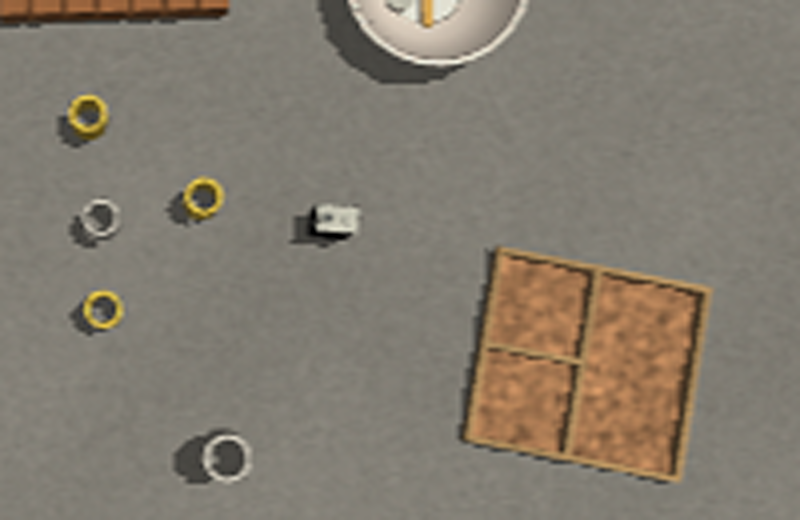

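View pics/s.png

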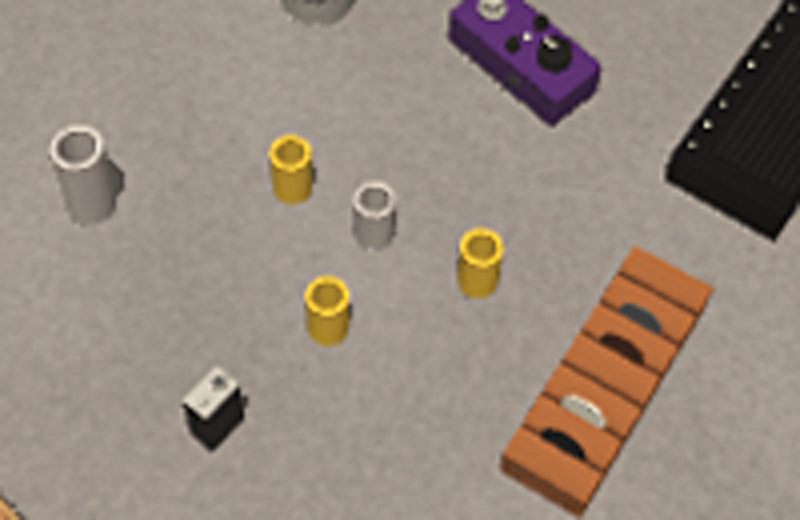

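View pics/l.png

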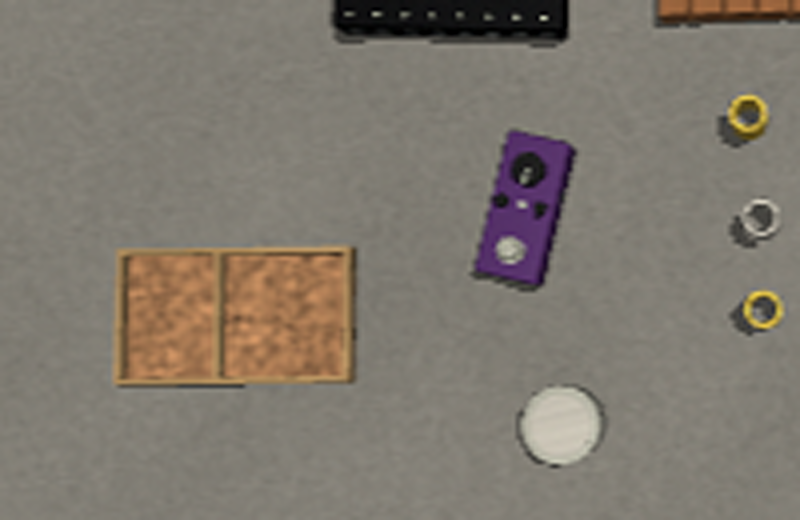

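```bash
cat > plan.py <<'E'
from h import *
import sys
def plan(x,y,z,jaw=None):
    s=read_state();M=rot(s['orientation']);p=np.array(s['tcp_pos'])
    cur=np.degrees(np.arctan2(M[1,2],M[0,2]))
    if jaw is None: jaw=cur
    jaw=cur+((jaw-cur+90)%180-90)
    a=np.radians(jaw);Z=np.array([np.cos(a),np.sin(a),0]);Y=np.array([0,0,-1.]);T=np.stack([np.cross(Y,Z),Y,Z],1)
    sh=M.T@(np.array([x,y,z])-p)/.06;rv=np.degrees(R.from_matrix(M.T@T).as_rotvec())/8
    print('t',round(s['time_s'],2),'p',p.round(4),'jaw',cur.round(2),'tilt',M[2,1].round(4),'q',np.round(s['q'],2),'F',np.round(s['wrist_force'],1),'open',round(s['opening'],3))
    print('shift',sh.round(3),'turn',rv.round(3),'rows',round(max(np.linalg.norm(sh)*.96,np.linalg.norm(rv)*8/10.7),1))
if __name__=="__main__": plan(*map(float,sys.argv[1:]))
E
python3 plan.py .592 .150 .20 78.3; python3 plan.py .40 -.25 .2 78.3
```

```text
t 0.1 p [ 0.2653 -0.5652  0.199 ] jaw -64.86 tilt -1.0 q [-1.25  0.05  1.61 -0.    1.48 -0.12] F [-0.1 -0.   0.2] open 1.0
shift [-9.993e+00  1.000e-03 -8.478e+00] turn [1.300e-02 4.605e+00 3.000e-03] rows 12.6
t 0.1 p [ 0.2653 -0.5652  0.199 ] jaw -64.86 tilt -1.0 q [-1.25  0.05  1.61 -0.    1.48 -0.12] F [-0.1 -0.   0.2] open 1.0
shift [-4.264 -0.009 -3.802] turn [1.300e-02 4.605e+00 3.000e-03] rows 5.5
```

Candidates, in top image pixels:
- **Pedal:** purple case (190,182), not the black brick (172,123).
- **Short slide:** chrome tube (249,184), not the yellow tubes (246,159), (275,179) and (250,207), nor the larger tall chrome tube (280,244).
- **Tin:** (200,236).
- **Battery:** (307,185).

The crops confirm each choice. I'll take the pedal first.

Call:
step_arm(
  commands=[-9.99, 0, -8.48, 0, 4.6, 0, 0.2, -9.99, 0, -8.48, 0, 4.6, 0, 0.2, -9.99, 0, -8.48, 0, 4.6, 0, 0.2, -9.99, 0, -8.48, 0, 4.6, 0, 0.2, -9.99, 0, -8.48, 0, 4.6, 0, 0.2],
)

```text
time_s: 0.72
tcp_pos: [0.3949, -0.2811, 0.1997]
orientation: [-0.072, 0.072, 0.704, -0.703]
wrist_force: [0.0, -0.0, 0.3]
opening: 0.8
```

```bash
python3 plan.py .592 .150 .12 78.3
```

```text
t 0.72 p [ 0.3949 -0.2811  0.1997] jaw -101.72 tilt -1.0 q [-0.77 -0.29  1.93  0.    1.5   1.  ] F [ 0.  -0.   0.3] open 0.8
shift [-1.758  1.33  -7.702] turn [ 0.003 -0.002  0.001] rows 7.7
```

Call:
step_arm(
  commands=[-1.76, 1.33, -7.7, 0, 0, 0, 0.2, -1.76, 1.33, -7.7, 0, 0, 0, 0.2, -1.76, 1.33, -7.7, 0, 0, 0, 0.2, -1.76, 1.33, -7.7, 0, 0, 0, 0.2, -1.76, 1.33, -7.7, 0, 0, 0, 0.2],
)

```text
time_s: 1.35
tcp_pos: [0.5229, -0.0008, 0.1477]
orientation: [0.072, -0.072, -0.703, 0.704]
wrist_force: [-0.3, -0.9, -0.4]
opening: 0.799
```

```bash
python3 plan.py .592 .150 .1 78.3
```

```text
t 1.35 p [ 0.5229 -0.0008  0.1477] jaw -101.65 tilt -1.0 q [-0.14 -0.16  1.9  -0.    1.4   1.63] F [-0.3 -0.9 -0.4] open 0.799
shift [-0.621  0.794 -2.694] turn [-0.001  0.007 -0.001] rows 2.8
```

Call:
step_arm(
  commands=[-0.62, 0.79, -2.69, 0, 0, 0, 0.2, -0.62, 0.79, -2.69, 0, 0, 0, 0.2, -0.62, 0.79, -2.69, 0, 0, 0, 0.2, -0.62, 0.79, -2.69, 0, 0, 0, 0.2, -0.62, 0.79, -2.69, 0, 0, 0, 0.2],
)

```text
time_s: 1.98
tcp_pos: [0.5912, 0.1474, 0.1005]
orientation: [0.072, -0.071, -0.703, 0.704]
wrist_force: [0.5, -0.5, 0.9]
opening: 0.803
```

```bash
python3 - <<'E'
from h import *
for n in("scene","top"):
    im,d=get_image(n);np.savez(f"pics/{n}1.npz",im=im,d=d)
    c=im[80:240,200:410] if n=="scene" else im[100:260,100:310]
    cv2.imwrite(f"pics/{n}1.png",cv2.resize(c[:,:,::-1],(788,600),interpolation=cv2.INTER_CUBIC))
E
python3 plan.py .592 .150 .008 78.3
```

```text
t 2.08 p [0.5916 0.1467 0.1013] jaw -101.73 tilt -1.0 q [ 0.12  0.1   1.74 -0.    1.31  1.9 ] F [ 0.3 -0.4 -0.3] open 0.801
shift [ 0.005  1.554 -0.056] turn [-0.001 -0.003 -0.004] rows 1.5
```

View pics/scene1.png

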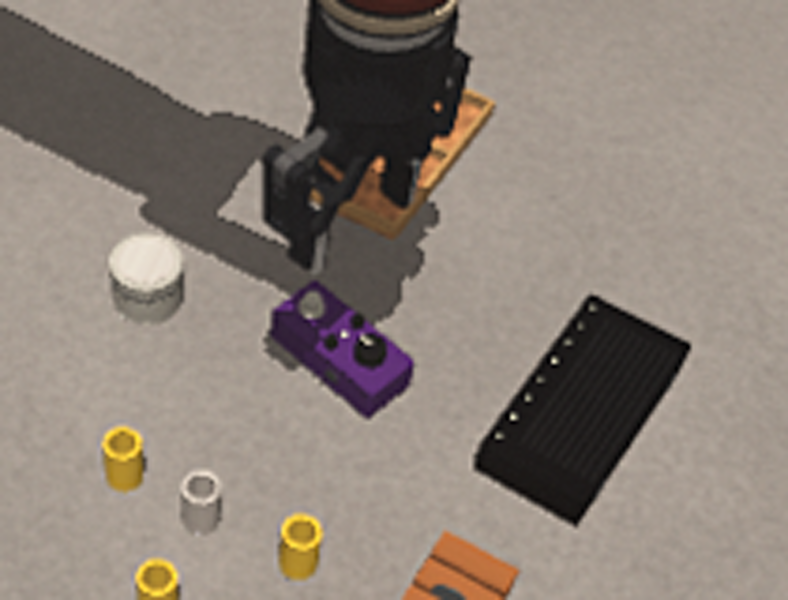

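```bash
python3 - <<'E'
from h import *
s=read_state();M=rot(s['orientation']);t=np.array(s['tcp_pos'])
for n in("scene","top"):
    im,d=load(n+"1");P=cloud(n,d)
    m=(d>0)&(P[...,2]>.07)&(np.hypot(P[...,0]-t[0],P[...,1]-t[1])<.1)
    Q=(P[m]-t)@M*1000
    for lo in range(-45,15,5):
        w=Q[(Q[:,1]>lo)&(Q[:,1]<=lo+5)]
        if len(w)>5: print(n,lo,len(w),'x',np.percentile(w[:,0],[5,95]).round(1),'z',np.percentile(w[:,2],[2,10,90,98]).round(1))
E
```

```text
scene -45 23 x [-10.9   8.7] z [-39.3 -35.1  40.9  44.9]
scene -40 8 x [-8.2  5.7] z [-34.4 -34.3  42.   42.3]
```

```bash
python3 - <<'E'
from h import *
im,d=load("scene1");P=cloud("scene",d)
for v in range(120,158,3): print(v,[tuple((P[v,u]*1000).astype(int)) if d[v,u]>0 else 0 for u in range(270,290,3)])
E
```

```text
120 [(np.int64(441), np.int64(284), np.int64(1)), (np.int64(571), np.int64(85), np.int64(244)), (np.int64(575), np.int64(90), np.int64(242)), (np.int64(580), np.int64(93), np.int64(242)), (np.int64(585), np.int64(95), np.int64(244)), (np.int64(588), np.int64(102), np.int64(240)), (np.int64(593), np.int64(106), np.int64(240))]
123 [(np.int64(568), np.int64(80), np.int64(238)), (np.int64(574), np.int64(80), np.int64(242)), (np.int64(580), np.int64(82), np.int64(243)), (np.int64(584), np.int64(88), np.int64(241)), (np.int64(585), np.int64(96), np.int64(234)), (np.int64(482), np.int64(298), np.int64(3)), (np.int64(592), np.int64(108), np.int64(229))]
126 [(np.int64(568), np.int64(80), np.int64(230)), (np.int64(576), np.int64(78), np.int64(236)), (np.int64(584), np.int64(77), np.int64(242)), (np.int64(589), np.int64(80), np.int64(243)), (np.int64(591), np.int64(88), np.int64(237)), (np.int64(581), np.int64(118), np.int64(205)), (np.int64(495), np.int64(292), np.int64(3))]
129 [(np.int64(567), np.int64(83), np.int64(218)), (np.int64(576), np.int64(79), np.int64(226)), (np.int64(584), np.in
[... 2445 characters left out ...]
nt64(148)), (np.int64(540), np.int64(223), np.int64(0))]
153 [(np.int64(507), np.int64(187), np.int64(-1)), (np.int64(515), np.int64(190), np.int64(2)), (np.int64(520), np.int64(196), np.int64(0)), (np.int64(526), np.int64(201), np.int64(0)), (np.int64(533), np.int64(205), np.int64(0)), (np.int64(540), np.int64(209), np.int64(0)), (np.int64(546), np.int64(214), np.int64(0))]
156 [(np.int64(512), np.int64(180), np.int64(-2)), (np.int64(520), np.int64(182), np.int64(1)), (np.int64(526), np.int64(186), np.int64(1)), (np.int64(532), np.int64(193), np.int64(0)), (np.int64(551), np.int64(174), np.int64(31)), (np.int64(558), np.int64(177), np.int64(33)), (np.int64(551), np.int64(206), np.int64(0))]
```

```bash
python3 - <<'E'
from h import *
im,d=load("scene1");P=cloud("scene",d)
cv2.imwrite("pics/z1.png",cv2.resize(im[90:190,250:350,::-1],(600,600),interpolation=cv2.INTER_NEAREST))
s=read_state();t=np.array(s['tcp_pos'])
m=(d>0)&(P[...,2]>.05)&(np.hypot(P[...,0]-t[0],P[...,1]-t[1])<.12)
z=np.sort(P[m][:,2]);print(z[:40:4])
im,d=load("top1");P=cloud("top",d)
m=(d>0)&(P[...,2]>.05)&(np.hypot(P[...,0]-t[0],P[...,1]-t[1])<.12)
z=np.sort(P[m][:,2]);print(z[:40:4])
E
python3 plan.py .592 .150 .06 78.3
```

```text
[0.13864313 0.14094806 0.14132713 0.14292771 0.14426469 0.14454484
 0.1453976  0.14573533 0.14710623 0.14810993]
[0.14783016 0.18672516 0.18776666 0.19026392 0.19098669 0.19249502
 0.19317586 0.19462713 0.19754864 0.1996212 ]
t 2.08 p [0.5916 0.1467 0.1013] jaw -101.73 tilt -1.0 q [ 0.12  0.1   1.74 -0.    1.31  1.9 ] F [ 0.3 -0.4 -0.3] open 0.801
shift [ 0.004  0.688 -0.055] turn [-0.001 -0.003 -0.004] rows 0.7
```

View pics/z1.png

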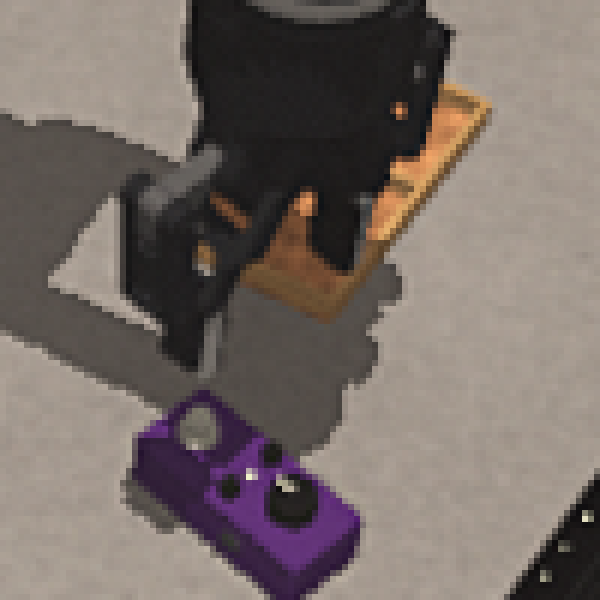

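View pics/top1.png

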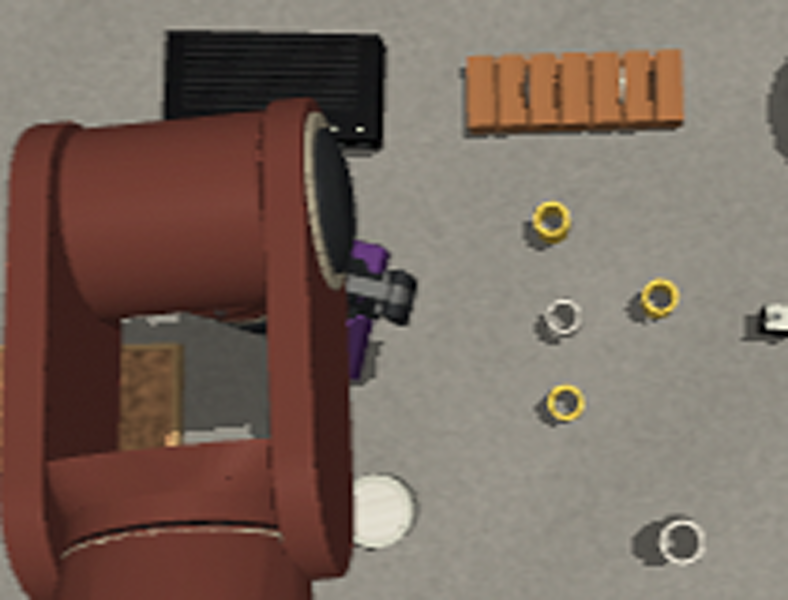

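Call:
step_arm(
  commands=[0, 0.68, -0.05, 0, 0, 0, 0.2, 0, 0.68, -0.05, 0, 0, 0, 0.2, 0, 0.68, -0.05, 0, 0, 0, 0.2],
)

```text
time_s: 2.45
tcp_pos: [0.5927, 0.15, 0.0613]
orientation: [-0.072, 0.073, 0.703, -0.703]
wrist_force: [0.4, 0.6, 0.5]
opening: 0.803
```

```bash
cat > tip.py <<'E'
from h import *
import sys
tag=sys.argv[1]
s=read_state();M=rot(s['orientation']);t=np.array(s['tcp_pos'])
im,d=get_image("scene");P=cloud("scene",d);np.savez(f"pics/scene{tag}.npz",im=im,d=d)
Q=(P-t)@M*1000
m=(d>0)&(im.max(-1)<75)&(np.abs(Q[...,0])<14)&(np.abs(Q[...,2])<60)&(P[...,2]>.045)&(Q[...,1]>-60)
q=Q[m];print('tcp',t.round(4),'n',m.sum());
for sg in(-1,1):
    w=q[q[:,2]*sg>5]
    if len(w)>10:
        w=w[np.argsort(-w[:,1])][:25];print('side',sg,'tool y of tip',w[::6,1].round(1),'z',w[:,2].mean().round(1))
v,u=np.where(m);v0,u0=int(v.mean())+10,int(u.mean())
c=im[max(0,v0-60):v0+60,max(0,u0-60):u0+60,::-1];cv2.imwrite(f"pics/z{tag}.png",cv2.resize(c,(600,600),interpolation=cv2.INTER_NEAREST))
E
python3 tip.py 2;python3 plan.py .592 .15 .06 78.3
```

```text
tcp [0.5927 0.15   0.0613] n 82
side -1 tool y of tip [-37.7 -41.5 -43.9 -46.  -48.8] z -32.9
side 1 tool y of tip [-45.3 -50.5 -52.8 -56.3 -58.5] z 46.6
t 2.5 p [0.5933 0.1502 0.062 ] jaw -101.71 tilt -1.0 q [ 0.13  0.14  1.76 -0.    1.24  1.9 ] F [-0.1 -0.5  0.4] open 0.8
shift [0.021 0.033 0.008] turn [ 0.006 -0.001 -0.018] rows 0.0
```

View pics/z2.png

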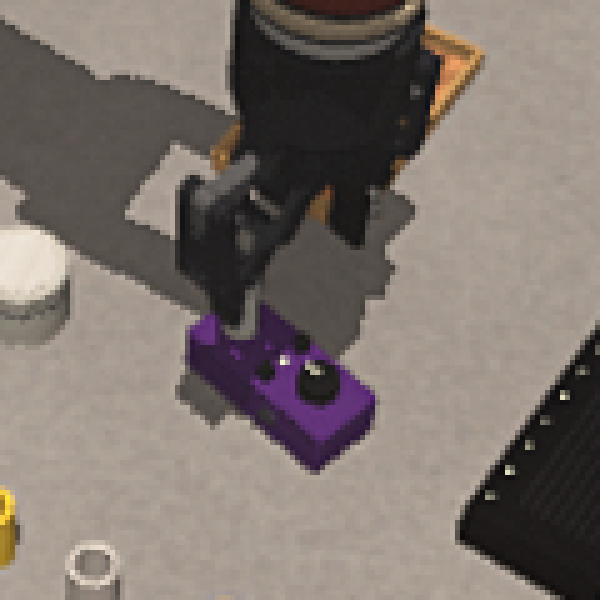

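Call:
step_arm(
  commands=[0, 0, 0, 0, 0, 0, 1, 0, 0, 0, 0, 0, 0, 1, 0, 0, 0, 0, 0, 0, 1, 0, 0, 0, 0, 0, 0, 1, 0, 0, 0, 0, 0, 0, 1],
  grip_force=20,
)

```text
time_s: 3.12
tcp_pos: [0.5922, 0.1507, 0.06]
orientation: [0.072, -0.072, -0.703, 0.703]
wrist_force: [-0.5, 0.8, 0.8]
opening: 0.002
```

```bash
python3 tip.py 3
```

```text
tcp [0.5922 0.1507 0.06  ] n 42
side 1 tool y of tip [-38.3 -43.2 -45.9 -49.1 -51.4] z 13.3
```

View pics/z3.png

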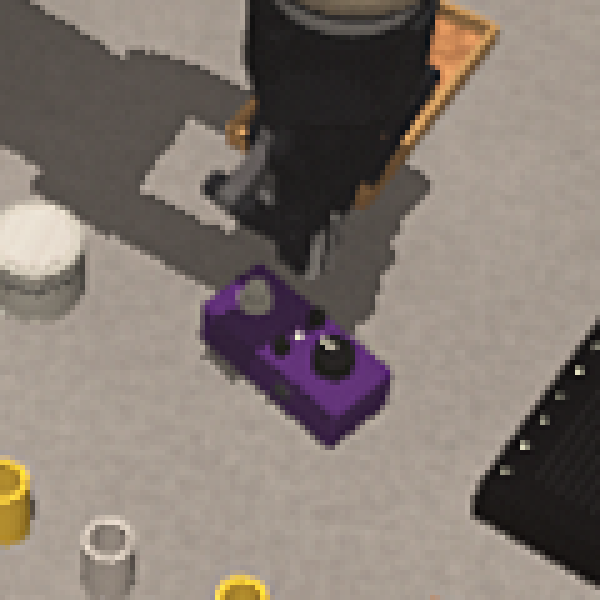

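```bash
python3 - <<'E'
from h import *
s=read_state();M=rot(s['orientation']);t=np.array(s['tcp_pos']);print(t)
im,d=load("scene3");P=cloud("scene",d);Q=(P-t)@M*1000
m=(d>0)&(P[...,2]>.05)&(np.hypot(Q[...,0],Q[...,2])<35)
v,u=np.where(m);o=np.argsort(P[m][:,2])[:16]
for i in o: print(u[i],v[i],(P[v[i],u[i]]*1000).round(),Q[v[i],u[i]].round(),im[v[i],u[i]])
# expected pixel of TCP
c=camera_info("scene");p=rot(c['attitude']).T@(t-c['eye']);print('tcp px',c['intrinsics']@p/p[2])
E
```

```text
[0.59216368 0.15069818 0.0599483 ]
292 157 [596. 140.  94.] [ -6. -34.   9.] [86 81 77]
296 156 [603. 147.  95.] [-11. -35.   1.] [70 66 62]
297 155 [603. 150.  96.] [-11. -36.  -2.] [90 85 80]
293 157 [599. 140.  96.] [ -9. -36.   9.] [109 104  99]
294 157 [601. 141.  97.] [-11. -37.   8.] [118 113 107]
298 154 [604. 154.  97.] [-11. -37.  -5.] [91 85 81]
295 156 [602. 144.  98.] [-11. -38.   5.] [112 105 101]
296 155 [602. 148.  98.] [-10. -38.   1.] [58 55 54]
292 156 [596. 139.  98.] [ -6. -38.  10.] [43 41 40]
294 156 [600. 142.  99.] [-10. -39.   7.] [119 114 107]
288 154 [586. 139.  99.] [  4. -39.  13.] [60 56 54]
299 150 [601. 163. 100.] [ -6. -40. -13.] [67 62 60]
289 155 [590. 136. 100.] [ -1. -41.  15.] [72 68 63]
293 155 [598. 141. 101.] [ -7. -41.   8.] [63 60 58]
298 153 [604. 153. 102.] [-11. -42.  -4.] [91 86 83]
287 153 [583. 138. 102.] [  6. -42.  15.] [63 59 56]
tcp px [291.67352206 162.43892411   1.        ]
```

Call:
step_arm(
  commands=[0, 0, 0, 0, 0, 0, 0.2, 0, 0, 0, 0, 0, 0, 0.2, 0, 0, 0, 0, 0, 0, 0.2, 0, 0, 0, 0, 0, 0, 0.2, 0, 0.8, 0, 0, 0, 0, 0.2],
)

```text
time_s: 3.8
tcp_pos: [0.5971, 0.1513, 0.0168]
orientation: [-0.068, 0.076, 0.704, -0.703]
wrist_force: [1.4, 0.7, 0.7]
opening: 0.796
```

```bash
python3 tip.py 4; python3 - <<'E'
from h import *
im,d=load("scene4")
cv2.imwrite("pics/y4.png",cv2.resize(im[100:220,230:350,::-1],(600,600),interpolation=cv2.INTER_NEAREST))
E
python3 plan.py .592 .15 .01 78.3
```

```text
tcp [0.5971 0.1513 0.0168] n 66
side -1 tool y of tip [-36.8 -42.5 -46.2 -47.9 -50.5] z -33.0
side 1 tool y of tip [-44.1 -50.8 -54.9 -56.1] z 47.0
t 3.85 p [0.5892 0.1502 0.0063] jaw -101.67 tilt -1.0 q [ 0.13  0.21  1.78 -0.    1.15  1.9 ] F [-4.4 -1.  -4.1] open 0.801
shift [-0.045 -0.062 -0.007] turn [-0.014  0.004  0.04 ] rows 0.1
```

View pics/y4.png

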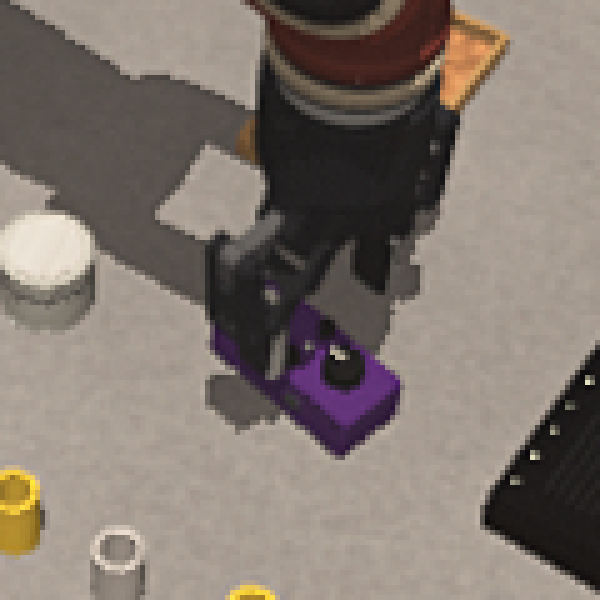

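The shut fingertips are about 34 mm behind the reported TCP in both the picture and the depth. So I'll lower every grasp by that amount and watch the force on the way down.

Call:
step_arm(
  commands=[0, 0.2, 0, 0, 0, 0, 0.2, 0, 0.35, 0, 0, 0, 0, 0.2, 0, 0.35, 0, 0, 0, 0, 0.2],
)

```text
time_s: 4.22
tcp_pos: [0.5924, 0.1507, -0.0088]
orientation: [-0.072, 0.072, 0.703, -0.703]
wrist_force: [0.2, 0.2, 0.5]
opening: 0.796
```

```bash
python3 - <<'E'
from h import *
im,d=get_image("scene");P=cloud("scene",d);np.savez("pics/scene5.npz",im=im,d=d)
cv2.imwrite("pics/y5.png",cv2.resize(im[100:220,230:350,::-1],(600,600),interpolation=cv2.INTER_NEAREST))
E
python3 plan.py .592 .15 -.025 78.3
```

```text
t 4.28 p [ 0.5928  0.1508 -0.0082] jaw -101.66 tilt -1.0 q [0.13 0.23 1.79 0.   1.12 1.9 ] F [-0.1  0.1  0.4] open 0.799
shift [0.011 0.28  0.015] turn [ 0.002  0.005 -0.007] rows 0.3
```

View pics/y5.png

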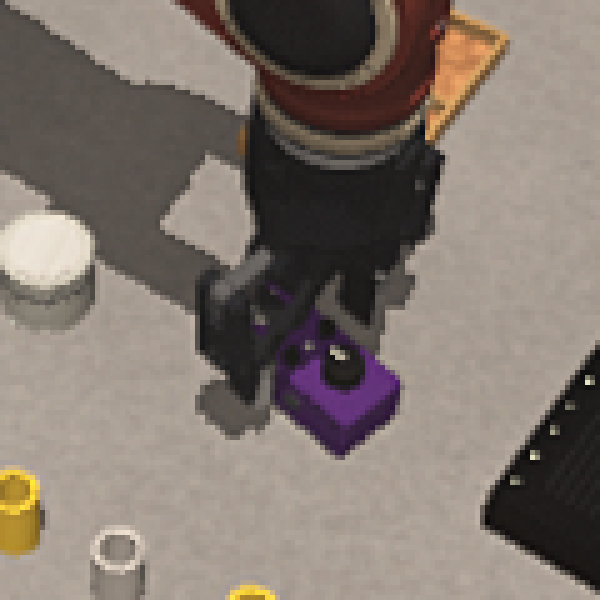

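```bash
python3 - <<'E'
from h import *
im,d=load("scene5");P=cloud("scene",d)
for v in range(172,184): print(v,[(P[v,u]*1000).round().astype(int).tolist() for u in range(277,286,2)])
E
```

```text
172 [[592, 85, 93], [593, 91, 87], [593, 101, 77], [597, 103, 77], [584, 137, 31]]
173 [[591, 85, 88], [592, 94, 79], [593, 101, 72], [595, 107, 67], [587, 133, 33]]
174 [[591, 87, 83], [589, 100, 66], [590, 107, 59], [595, 108, 62], [588, 131, 31]]
175 [[592, 86, 80], [589, 101, 61], [591, 107, 56], [595, 109, 57], [588, 132, 26]]
176 [[583, 102, 52], [589, 101, 57], [590, 109, 50], [595, 109, 53], [589, 131, 24]]
177 [[581, 106, 42], [590, 99, 57], [591, 108, 47], [594, 112, 45], [589, 132, 19]]
178 [[582, 104, 41], [588, 103, 47], [590, 109, 42], [596, 108, 47], [590, 130, 18]]
179 [[570, 126, 2], [590, 101, 46], [591, 108, 39], [595, 110, 40], [590, 131, 13]]
180 [[572, 123, 3], [589, 102, 40], [591, 108, 35], [595, 111, 35], [590, 131, 8]]
181 [[573, 121, 1], [577, 125, 0], [592, 108, 32], [585, 131, 1], [590, 133, 2]]
182 [[575, 118, 2], [578, 123, -1], [582, 126, -1], [587, 128, 1], [590, 133, -2]]
183 [[577, 116, 1], [580, 120, 0], [584, 124, -2], [588, 126, 0], [592, 129, -1]]
```

Call:
step_arm(
  commands=[0.01, 0.15, 0.01, 0, 0, 0, 0.2, 0.01, 0.28, 0.01, 0, 0, 0, 0.2, 0.01, 0.28, 0.01, 0, 0, 0, 0.2, 0.01, 0.28, 0.01, 0, 0, 0, 0.6, 0.01, 0.28, 0.01, 0, 0, 0, 0.6],
  grip_force=40,
)

```text
time_s: 4.9
tcp_pos: [0.5922, 0.1504, -0.025]
orientation: [-0.071, 0.072, 0.704, -0.703]
wrist_force: [-0.4, -0.3, -1.9]
opening: 0.484
```

Call:
step_arm(
  commands=[0, 0, 0, 0, 0, 0, 0.7, 0, 0, 0, 0, 0, 0, 0.7, 0, 0, 0, 0, 0, 0, 0.7, 0, 0, 0, 0, 0, 0, 0.7],
)

```text
time_s: 5.4
tcp_pos: [0.5921, 0.1503, -0.0252]
orientation: [-0.071, 0.072, 0.704, -0.703]
wrist_force: [1.4, 1.3, 3.8]
opening: 0.48
```

```bash
python3 plan.py .592 .15 .04 78.3
```

```text
t 5.4 p [ 0.5921  0.1503 -0.0252] jaw -101.66 tilt -1.0 q [0.13 0.26 1.79 0.   1.09 1.9 ] F [1.4 1.3 3.8] open 0.48
shift [-1.000e-03 -1.087e+00  5.000e-03] turn [ 0.003  0.005 -0.008] rows 1.0
```

Call:
step_arm(
  commands=[0, -0.5, 0, 0, 0, 0, 0.7, 0, -1.2, 0, 0, 0, 0, 0.7, 0, -1.7, 0, 0, 0, 0, 0.7, 0, -1.7, 0, 0, 0, 0, 0.7],
)

```text
time_s: 5.9
tcp_pos: [0.593, 0.1503, 0.0783]
orientation: [-0.07, 0.073, 0.704, -0.703]
wrist_force: [0.4, -0.3, -2.1]
opening: 0.486
```

```bash
python3 - <<'E'
from h import *
im,d=get_image("scene");P=cloud("scene",d);np.savez("pics/scene6.npz",im=im,d=d)
cv2.imwrite("pics/y6.png",cv2.resize(im[60:220,200:360,::-1],(600,600),interpolation=cv2.INTER_NEAREST))
E
python3 plan.py .495 -.348 .09 80
```

```text
t 5.95 p [0.5913 0.1501 0.0759] jaw -101.66 tilt -1.0 q [ 0.13  0.12  1.75 -0.    1.27  1.9 ] F [ 0.3  0.3 -2. ] open 0.487
shift [-0.106 -0.234  8.455] turn [-0.001 -0.208 -0.001] rows 8.1
```

View pics/y6.png

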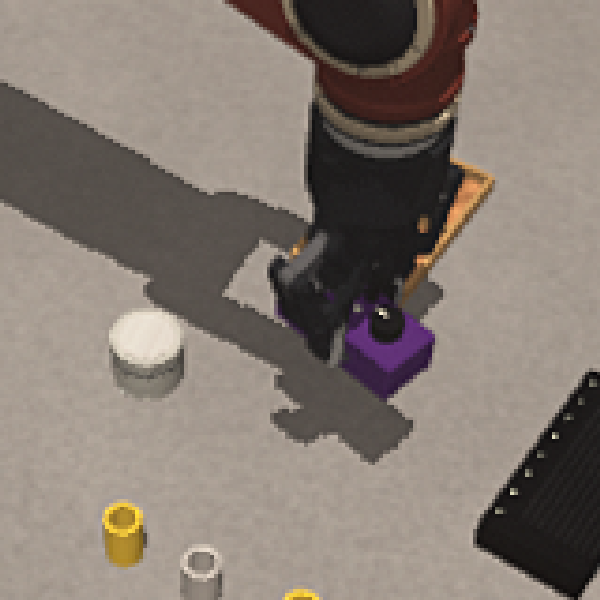

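Call:
step_arm(
  commands=[-0.11, -0.3, 8.45, 0, -0.21, 0, 0.7, -0.11, -0.3, 8.45, 0, -0.21, 0, 0.7, -0.11, -0.3, 8.45, 0, -0.21, 0, 0.7, -0.11, -0.3, 8.45, 0, -0.21, 0, 0.7, -0.11, -0.3, 8.45, 0, -0.21, 0, 0.7],
)

```text
time_s: 6.58
tcp_pos: [0.5297, -0.1574, 0.084]
orientation: [-0.063, 0.06, 0.705, -0.704]
wrist_force: [1.5, -0.7, -0.5]
opening: 0.483
```

```bash
python3 plan.py .495 -.348 .05 80
```

```text
t 6.58 p [ 0.5297 -0.1574  0.084 ] jaw -99.98 tilt -1.0 q [-0.42 -0.01  1.88 -0.    1.28  1.32] F [ 1.5 -0.7 -0.5] open 0.483
shift [0.017 0.563 3.229] turn [0.009 0.003 0.035] rows 3.1
```

Call:
step_arm(
  commands=[0.02, 0, 1.2, 0, 0, 0, 0.7, 0.02, 0, 2.2, 0, 0, 0, 0.7, 0.02, 0, 3.23, 0, 0, 0, 0.7, 0.02, 0.5, 3.23, 0, 0, 0, 0.7, 0.02, 0.56, 3.23, 0, 0, 0, 0.7],
)

```text
time_s: 7.2
tcp_pos: [0.4939, -0.3451, 0.0479]
orientation: [-0.065, 0.059, 0.707, -0.702]
wrist_force: [-1.1, 0.0, -2.3]
opening: 0.478
```

Call:
step_arm(
  commands=[0, 0, 0, 0, 0, 0, 0.7],
)

```text
time_s: 7.32
tcp_pos: [0.4966, -0.3454, 0.0516]
orientation: [-0.062, 0.06, 0.705, -0.704]
wrist_force: [0.6, -0.3, -2.0]
opening: 0.482
```

```bash
cat > snap.py <<'E'
from h import *
import sys
n,tag,a,b,w=sys.argv[1],sys.argv[2],*map(int,sys.argv[3:6])
im,d=get_image(n);np.savez(f"pics/{n}{tag}.npz",im=im,d=d)
h=w*3//4
cv2.imwrite(f"pics/c{tag}.png",cv2.resize(im[b:b+h,a:a+w,::-1],(800,600),interpolation=cv2.INTER_CUBIC))
E
python3 snap.py scene 7 50 230 200; python3 plan.py .495 -.348 -.021 80
```

```text
t 7.38 p [ 0.4975 -0.3458  0.053 ] jaw -99.91 tilt -1.0 q [-0.73  0.14  1.77  0.    1.23  1.01] F [-0.3 -0.  -1.6] open 0.48
shift [0.033 1.233 0.044] turn [0.007 0.011 0.01 ] rows 1.2
```

View pics/c7.png

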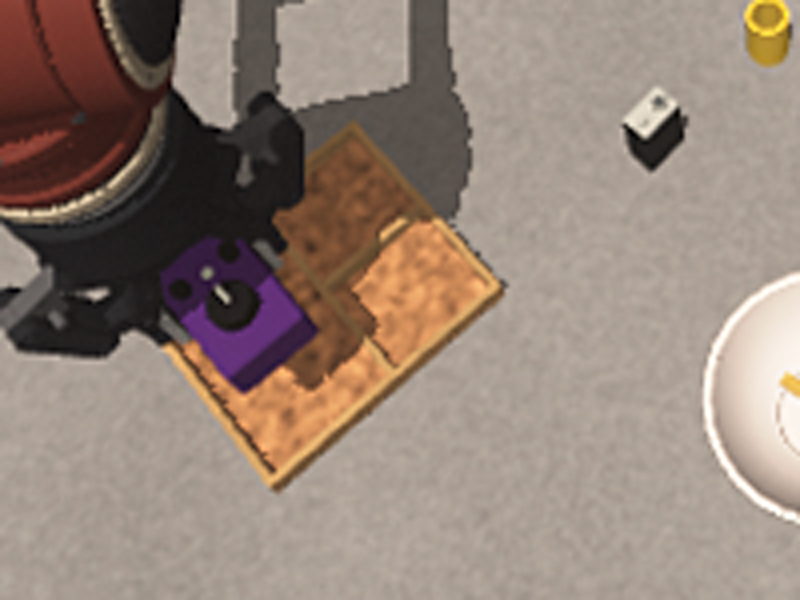

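Call:
step_arm(
  commands=[0.03, 0.5, 0.04, 0, 0, 0, 0.7, 0.03, 0.9, 0.04, 0, 0, 0, 0.7, 0.03, 1.1, 0.04, 0, 0, 0, 0.7, 0.03, 1.12, 0.04, 0, 0, 0, 0.7, 0.03, 1.12, 0.04, 0, 0, 0, 0.7],
)

```text
time_s: 8.0
tcp_pos: [0.4964, -0.3496, -0.0121]
orientation: [0.061, -0.062, -0.704, 0.705]
wrist_force: [0.6, 0.1, -2.0]
opening: 0.484
```

```bash
python3 snap.py scene 8 50 230 200; python3 plan.py .495 -.348 -.021 80
```

```text
t 8.05 p [ 0.4964 -0.3498 -0.012 ] jaw -99.96 tilt -1.0 q [-0.74  0.23  1.8  -0.    1.11  1.01] F [-0.2 -0.4 -2.8] open 0.481
shift [ 0.029  0.15  -0.025] turn [-0.009  0.005 -0.015] rows 0.1
```

View pics/c8.png

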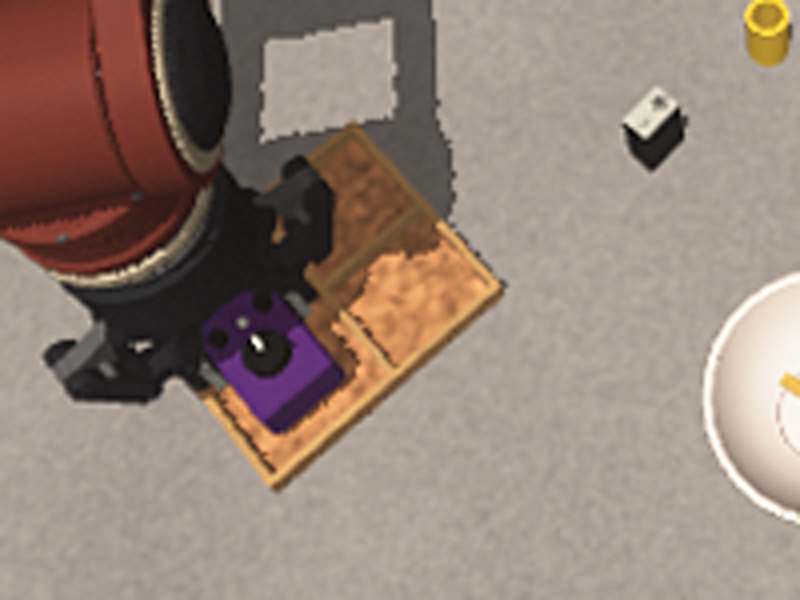

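Call:
step_arm(
  commands=[0.02, 0.08, -0.02, 0, 0, 0, 0.7, 0.02, 0.13, -0.02, 0, 0, 0, 0.7, 0.02, 0.15, -0.02, 0, 0, 0, 0.7, 0.02, 0.15, -0.02, 0, 0, 0, 0.7],
)

```text
time_s: 8.55
tcp_pos: [0.4946, -0.3479, -0.0212]
orientation: [-0.062, 0.061, 0.705, -0.704]
wrist_force: [-2.9, 3.1, 6.0]
opening: 0.485
```

```bash
python3 plan.py .495 -.348 -.021 80
```

```text
t 8.55 p [ 0.4946 -0.3479 -0.0212] jaw -99.98 tilt -1.0 q [-0.74  0.24  1.8   0.    1.1   1.01] F [-2.9  3.1  6. ] open 0.485
shift [-0.007 -0.003  0.001] turn [0.002 0.003 0.003] rows 0.0
```

Call:
step_arm(
  commands=[0, 0, 0, 0, 0, 0, 0.42, 0, 0, 0, 0, 0, 0, 0.42, 0, -0.3, 0, 0, 0, 0, 0.35, 0, -0.8, 0, 0, 0, 0, 0.35, 0, -1.5, 0, 0, 0, 0, 0.35],
)

```text
time_s: 9.18
tcp_pos: [0.4939, -0.3473, 0.0684]
orientation: [-0.062, 0.061, 0.705, -0.704]
wrist_force: [0.6, -0.5, -0.1]
opening: 0.648
```

```bash
python3 plan.py .5875 -.149 .09 177.5; python3 snap.py scene 9 50 230 200
```

```text
t 9.18 p [ 0.4939 -0.3473  0.0684] jaw -99.98 tilt -1.0 q [-0.74  0.12  1.77  0.    1.25  1.01] F [ 0.6 -0.5 -0.1] open 0.648
shift [-0.963 -0.358 -3.526] turn [-2.0000e-03  1.0315e+01  1.2000e-02] rows 7.7
```

View pics/c9.png

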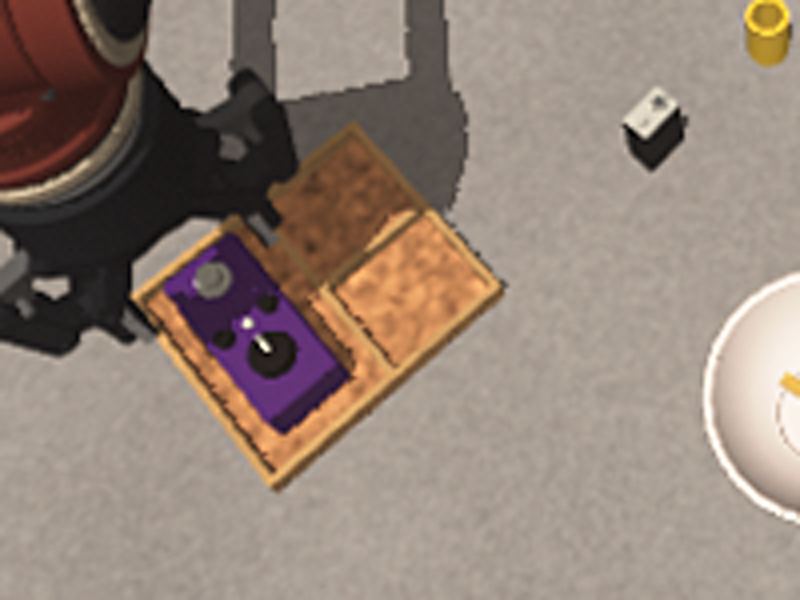

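Call:
step_arm(
  commands=[-0.96, -0.36, -3.53, 0, -12.19, 0, 0.5, -0.96, -0.36, -3.53, 0, -12.19, 0, 0.5, -0.96, -0.36, -3.53, 0, -12.19, 0, 0.5, -0.96, -0.36, -3.53, 0, -12.19, 0, 0.5, -0.96, -0.36, -3.53, 0, -12.19, 0, 0.5],
)

```text
time_s: 9.85
tcp_pos: [0.5896, -0.1469, 0.091]
orientation: [-0.267, 0.266, -0.654, 0.655]
wrist_force: [-0.3, -0.1, 0.0]
opening: 0.501
```

```bash
python3 plan.py .5875 -.149 .05 -2.5
```

```text
t 9.85 p [ 0.5896 -0.1469  0.091 ] jaw -45.69 tilt -1.0 q [-0.37  0.1   1.75  0.    1.29  0.43] F [-0.3 -0.1  0. ] open 0.501
shift [ 0.05   0.683 -0.001] turn [-2.000e-02 -5.399e+00 -4.000e-03] rows 4.0
```

Call:
step_arm(
  commands=[0.05, 0, 0, 0, -5.4, 0, 0.5, 0.05, 0, 0, 0, -5.4, 0, 0.5, 0.05, 0, 0, 0, -5.4, 0, 0.5, 0.05, 0, 0, 0, -5.4, 0, 0.5, 0.05, 0.68, 0, 0, -5.4, 0, 0.5],
)

```text
time_s: 10.48
tcp_pos: [0.59, -0.1529, 0.0537]
orientation: [-0.488, 0.485, -0.509, 0.516]
wrist_force: [-0.1, -1.1, 0.2]
opening: 0.499
```

Call:
step_arm(
  commands=[0, 0, 0, 0, 0, 0, 0.5, 0, 0, 0, 0, 0, 0, 0.5],
)

```text
time_s: 10.72
tcp_pos: [0.5864, -0.1514, 0.0497]
orientation: [-0.487, 0.486, -0.513, 0.514]
wrist_force: [0.5, 0.9, 0.2]
opening: 0.503
```

```bash
python3 snap.py scene 10 150 190 140; python3 plan.py .5875 -.149 -.0225 -2.5
```

```text
t 10.78 p [ 0.5869 -0.1517  0.0503] jaw -3.07 tilt -1.0 q [-0.38  0.14  1.78 -0.    1.22 -0.32] F [ 0.3 -0.4  0.4] open 0.5
shift [-0.046  1.214  0.005] turn [-0.019 -0.071  0.006] rows 1.2
```

View pics/c10.png

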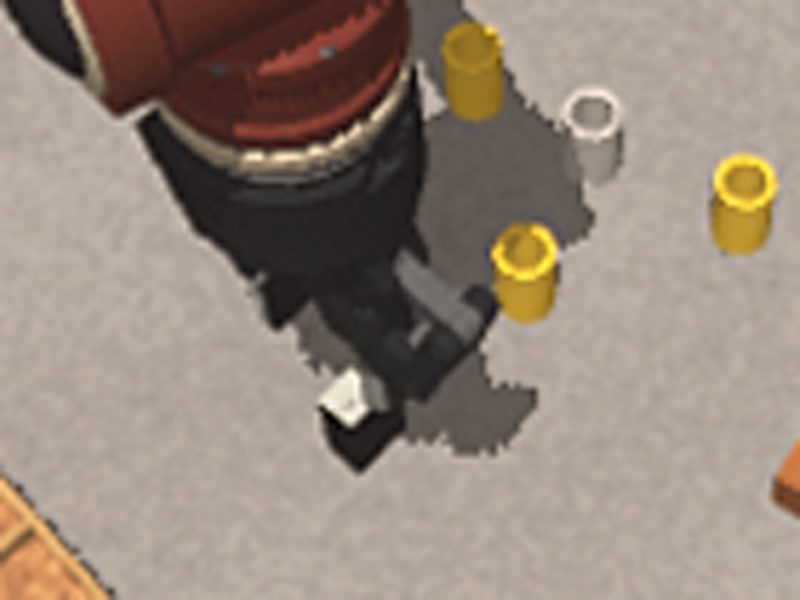

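Call:
step_arm(
  commands=[-0.05, 0.5, 0, 0, -0.07, 0, 0.5, -0.05, 1.0, 0, 0, -0.07, 0, 0.5, -0.05, 1.21, 0, 0, -0.07, 0, 0.5, -0.05, 1.21, 0, 0, -0.07, 0, 0.5, -0.05, 1.21, 0, 0, -0.07, 0, 0.7],
  grip_force=30,
)

```text
time_s: 11.4
tcp_pos: [0.5873, -0.1488, -0.0224]
orientation: [-0.489, 0.488, -0.51, 0.512]
wrist_force: [-0.4, -0.4, -0.7]
opening: 0.31
```

Call:
step_arm(
  commands=[0, 0, 0, 0, 0, 0, 0.95, 0, 0, 0, 0, 0, 0, 0.95, 0, 0, 0, 0, 0, 0, 0.95, 0, 0, 0, 0, 0, 0, 0.95],
)

```text
time_s: 11.9
tcp_pos: [0.5874, -0.1488, -0.0224]
orientation: [-0.489, 0.488, -0.51, 0.512]
wrist_force: [-0.4, 0.7, 6.8]
opening: 0.204
```

```bash
python3 plan.py .5875 -.149 .08
```

```text
t 11.9 p [ 0.5874 -0.1488 -0.0224] jaw -2.5 tilt -1.0 q [-0.37  0.24  1.8  -0.    1.09 -0.33] F [-0.4  0.7  6.8] open 0.204
shift [ 0.005 -1.706  0.007] turn [-0.021 -0.     0.007] rows 1.6
```

Call:
step_arm(
  commands=[0, -0.6, 0, 0, 0, 0, 0.95, 0, -1.3, 0, 0, 0, 0, 0.95, 0, -1.7, 0, 0, 0, 0, 0.95, 0, -1.7, 0, 0, 0, 0, 0.95],
)

```text
time_s: 12.4
tcp_pos: [0.5876, -0.1489, 0.0803]
orientation: [-0.49, 0.488, -0.509, 0.512]
wrist_force: [-0.8, -0.7, -1.3]
opening: 0.203
```

```bash
python3 plan.py .5373 -.2864 .08 -10
```

```text
t 12.4 p [ 0.5876 -0.1489  0.0803] jaw -2.5 tilt -1.0 q [-0.37  0.11  1.76 -0.    1.27 -0.33] F [-0.8 -0.7 -1.3] open 0.203
shift [ 2.326  0.005 -0.737] turn [-0.035  0.937  0.009] rows 2.3
```

Call:
step_arm(
  commands=[2.33, 0, -0.74, 0, 0.94, 0, 0.95, 2.33, 0, -0.74, 0, 0.94, 0, 0.95, 2.33, 0, -0.74, 0, 0.94, 0, 0.95, 2.33, 0.6, -0.74, 0, 0.94, 0, 0.95, 2.33, 0.6, -0.74, 0, 0.94, 0, 0.95],
)

```text
time_s: 13.02
tcp_pos: [0.5321, -0.2835, 0.0368]
orientation: [0.454, -0.455, 0.545, -0.538]
wrist_force: [-0.5, 0.4, -0.9]
opening: 0.195
```

```bash
python3 snap.py scene 11 50 210 200; python3 plan.py .5373 -.2864 -.0184 -10
```

```text
t 13.07 p [ 0.5336 -0.2842  0.039 ] jaw -10.01 tilt -1.0 q [-0.61  0.16  1.78  0.    1.21 -0.44] F [-0.3  0.3  0.7] open 0.204
shift [0.027 0.955 0.072] turn [ 0.037 -0.001 -0.02 ] rows 0.9
```

View pics/c11.png

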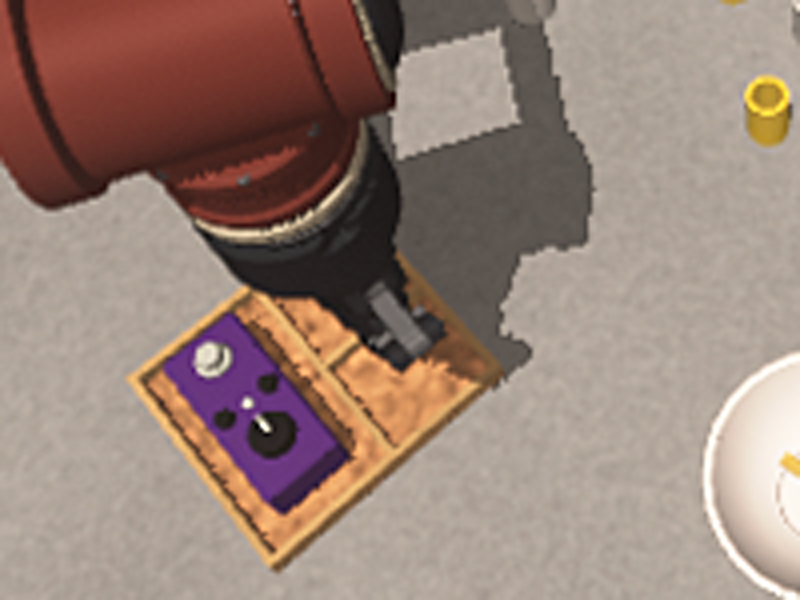

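Call:
step_arm(
  commands=[0.02, 0.4, 0.05, 0, 0, 0, 0.95, 0.02, 0.75, 0.05, 0, 0, 0, 0.95, 0.02, 0.85, 0.05, 0, 0, 0, 0.95, 0.02, 0.85, 0.05, 0, 0, 0, 0.95],
)

```text
time_s: 13.58
tcp_pos: [0.538, -0.2872, -0.0096]
orientation: [0.454, -0.455, 0.542, -0.541]
wrist_force: [-0.1, 0.5, 0.9]
opening: 0.198
```

```bash
python3 plan.py .5373 -.2864 -.0184 -10
```

```text
t 13.57 p [ 0.538  -0.2872 -0.0096] jaw -10.0 tilt -1.0 q [-0.61  0.23  1.79  0.    1.12 -0.44] F [-0.1  0.5  0.9] open 0.198
shift [-0.012  0.147 -0.014] turn [ 0.006 -0.    -0.003] rows 0.1
```

Call:
step_arm(
  commands=[-0.01, 0.08, -0.01, 0, 0, 0, 0.95, -0.01, 0.14, -0.01, 0, 0, 0, 0.95, -0.01, 0.15, -0.01, 0, 0, 0, 0.95, -0.01, 0.15, -0.01, 0, 0, 0, 0.95],
)

```text
time_s: 14.08
tcp_pos: [0.5378, -0.2871, -0.0181]
orientation: [-0.454, 0.454, -0.542, 0.542]
wrist_force: [-0.6, 0.3, -1.0]
opening: 0.204
```

```bash
python3 plan.py .5373 -.2864 -.0184 -10
```

```text
t 14.07 p [ 0.5378 -0.2871 -0.0181] jaw -10.03 tilt -1.0 q [-0.61  0.24  1.79 -0.    1.11 -0.44] F [-0.6  0.3 -1. ] open 0.204
shift [-0.009  0.004 -0.009] turn [-0.002 -0.003  0.001] rows 0.0
```

Call:
step_arm(
  commands=[0, 0.015, 0, 0, 0, 0, 0.95, 0, 0.015, 0, 0, 0, 0, 0.95],
)

```text
time_s: 14.32
tcp_pos: [0.5379, -0.2872, -0.0184]
orientation: [-0.454, 0.454, -0.542, 0.542]
wrist_force: [-2.2, 1.5, 4.6]
opening: 0.2
```

Call:
step_arm(
  commands=[0, 0, 0, 0, 0, 0, 0.95],
)

```text
time_s: 14.45
tcp_pos: [0.5379, -0.2872, -0.0184]
orientation: [-0.454, 0.454, -0.542, 0.542]
wrist_force: [-1.8, 1.8, 5.8]
opening: 0.195
```

Call:
step_arm(
  commands=[0, 0, 0, 0, 0, 0, 0.65, 0, 0, 0, 0, 0, 0, 0.65, 0, -0.4, 0, 0, 0, 0, 0.65, 0, -1.2, 0, 0, 0, 0, 0.65, 0, -1.8, 0, 0, 0, 0, 0.65],
)

```text
time_s: 15.08
tcp_pos: [0.538, -0.2872, 0.0903]
orientation: [-0.455, 0.454, -0.541, 0.542]
wrist_force: [0.8, -0.1, -0.8]
opening: 0.352
```

```bash
python3 snap.py scene 12 50 210 200; python3 plan.py .5863 -.0005 .09 50
```

```text
t 15.12 p [ 0.5408 -0.2891  0.0963] jaw -10.02 tilt -1.0 q [-0.61  0.1   1.74  0.    1.29 -0.44] F [ 2.3 -1.5  3.5] open 0.351
shift [-4.868  0.084 -0.091] turn [-0.042 -7.502  0.06 ] rows 5.6
```

View pics/c12.png

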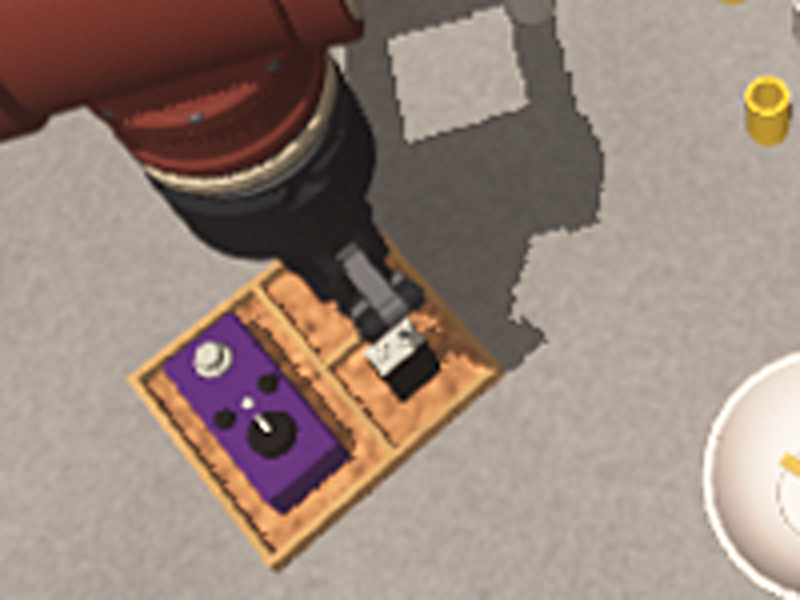

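Call:
step_arm(
  commands=[-4.87, 0.08, -0.09, 0, -7.5, 0, 0.5, -4.87, 0.08, -0.09, 0, -7.5, 0, 0.5, -4.87, 0.08, -0.09, 0, -7.5, 0, 0.5, -4.87, 0.08, -0.09, 0, -7.5, 0, 0.5, -4.87, 0.08, -0.09, 0, -7.5, 0, 0.5],
)

```text
time_s: 15.75
tcp_pos: [0.583, 0.0044, 0.0835]
orientation: [0.651, -0.651, 0.276, -0.275]
wrist_force: [0.7, -0.1, 0.1]
opening: 0.5
```

```bash
python3 plan.py .5863 -.0005 .05 50
```

```text
t 15.75 p [0.583  0.0044 0.0835] jaw 44.14 tilt -1.0 q [-0.12  0.05  1.81  0.    1.27 -0.89] F [ 0.7 -0.1  0.1] open 0.5
shift [ 0.097  0.558 -0.018] turn [-0.001 -0.732 -0.002] rows 0.5
```

Call:
step_arm(
  commands=[0.05, 0.1, -0.02, 0, -0.73, 0, 0.5, 0.05, 0.1, -0.02, 0, -0.73, 0, 0.5, 0.05, 0.1, -0.02, 0, -0.73, 0, 0.5],
)

```text
time_s: 16.12
tcp_pos: [0.5843, -0.0016, 0.0779]
orientation: [-0.663, 0.663, -0.245, 0.245]
wrist_force: [0.3, -0.1, -0.5]
opening: 0.501
```

```bash
python3 plan.py .5863 -.0005 .03 50;  python3 snap.py scene 13 190 140 140;
```

```text
t 16.12 p [ 0.5843 -0.0016  0.0779] jaw 49.41 tilt -1.0 q [-0.13  0.06  1.81  0.    1.26 -0.99] F [ 0.3 -0.1 -0.5] open 0.501
shift [0.013 0.798 0.036] turn [ 0.001 -0.074 -0.001] rows 0.8
```

View pics/c13.png

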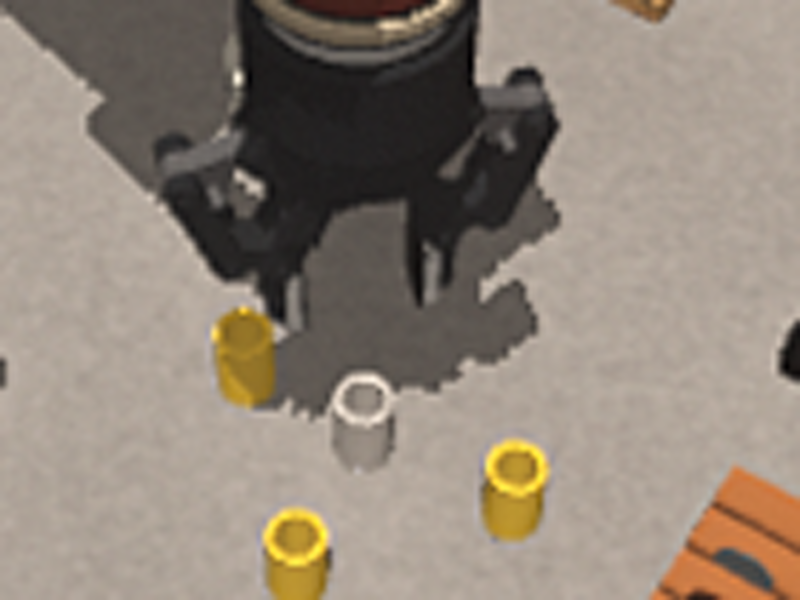

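Call:
step_arm(
  commands=[0.01, 0.5, 0.04, 0, -0.07, 0, 0.5, 0.01, 0.8, 0.04, 0, -0.07, 0, 0.5, 0.01, 0.8, 0.04, 0, -0.07, 0, 0.5],
)

```text
time_s: 16.55
tcp_pos: [0.5846, 0.0, 0.0279]
orientation: [-0.664, 0.665, -0.243, 0.24]
wrist_force: [0.5, -0.3, 0.2]
opening: 0.502
```

```bash
python3 snap.py scene 14 190 140 140;python3 plan.py .5863 -.0005 -.0225 50
```

```text
t 16.6 p [ 5.858e-01 -1.000e-04  2.930e-02] jaw 50.04 tilt -1.0 q [-0.13  0.13  1.83  0.    1.18 -1.  ] F [-0.7 -1.1  0.3] open 0.501
shift [0.012 0.864 0.001] turn [ 0.007  0.005 -0.01 ] rows 0.8
```

View pics/c14.png

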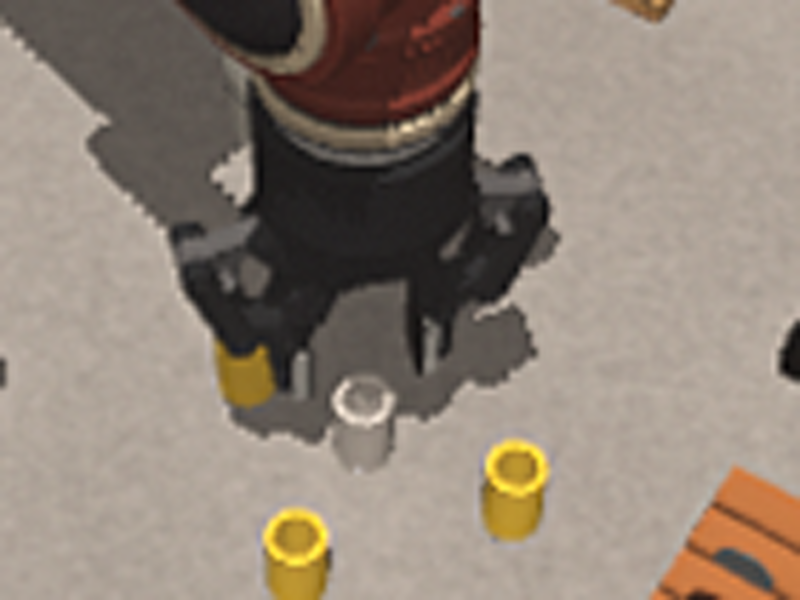

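Call:
step_arm(
  commands=[0.01, 0.4, 0, 0, 0, 0, 0.5, 0.01, 0.75, 0, 0, 0, 0, 0.5, 0.01, 0.86, 0, 0, 0, 0, 0.5, 0.01, 0.86, 0, 0, 0, 0, 0.5, 0.01, 0.86, 0, 0, 0, 0, 0.65],
)

```text
time_s: 17.23
tcp_pos: [0.5877, -0.0003, -0.0206]
orientation: [0.665, -0.665, 0.241, -0.242]
wrist_force: [0.1, -0.3, 0.4]
opening: 0.35
```

Call:
step_arm(
  commands=[0, 0, 0, 0, 0, 0, 0.9, 0, 0, 0, 0, 0, 0, 0.9, 0, 0, 0, 0, 0, 0, 0.9, 0, 0, 0, 0, 0, 0, 0.9],
  grip_force=35,
)

```text
time_s: 17.73
tcp_pos: [0.5879, -0.0003, -0.0204]
orientation: [0.665, -0.664, 0.241, -0.242]
wrist_force: [-1.0, -1.2, 6.1]
opening: 0.275
```

```bash
python3 snap.py scene 15 190 140 140;python3 plan.py .5863 -.0005 .08
```

```text
t 17.77 p [ 5.879e-01 -3.000e-04 -2.040e-02] jaw 50.09 tilt -1.0 q [-0.13  0.2   1.85  0.    1.09 -1.  ] F [-0.9  0.5  6.4] open 0.275
shift [-0.016 -1.674 -0.018] turn [-0.008 -0.     0.011] rows 1.6
```

View pics/c15.png

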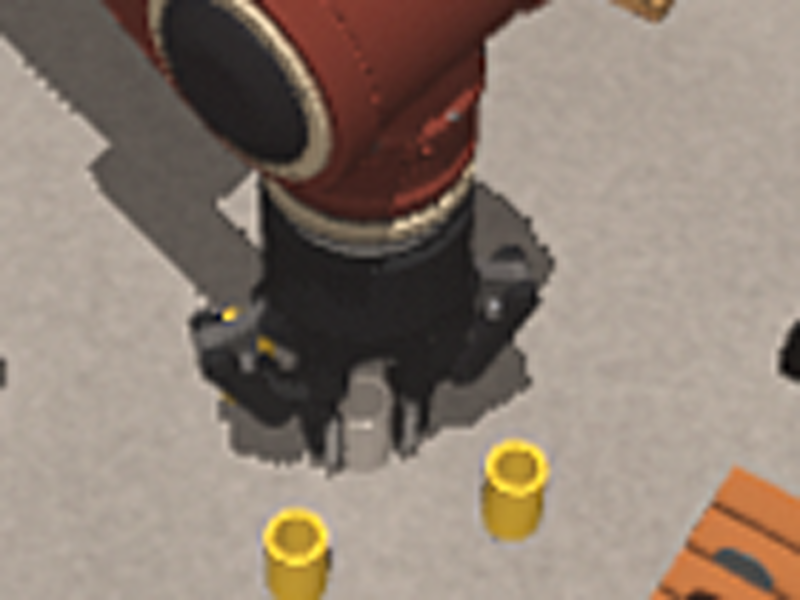

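Call:
step_arm(
  commands=[0, -0.6, 0, 0, 0, 0, 0.9, 0, -1.3, 0, 0, 0, 0, 0.9, 0, -1.8, 0, 0, 0, 0, 0.9, 0, -1.8, 0, 0, 0, 0, 0.9],
)

```text
time_s: 18.27
tcp_pos: [0.5888, -0.0005, 0.0891]
orientation: [0.665, -0.664, 0.239, -0.243]
wrist_force: [-0.2, -0.4, -1.2]
opening: 0.273
```

```bash
python3 snap.py scene 16 190 140 140; python3 plan.py .4762 -.2757 .085 80
```

```text
t 18.32 p [ 5.872e-01 -3.000e-04  8.680e-02] jaw 50.09 tilt -1.0 q [-0.13  0.06  1.8  -0.    1.28 -1.  ] F [ 0.8 -1.3 -1.3] open 0.273
shift [ 1.526  0.028 -4.708] turn [-3.000e-03 -3.738e+00  9.000e-03] rows 4.8
```

View pics/c16.png

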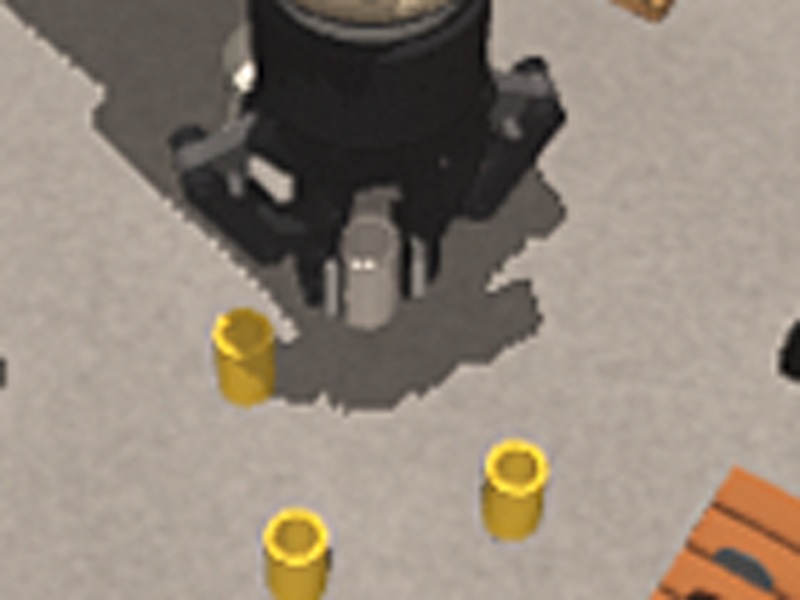

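Call:
step_arm(
  commands=[1.53, 0, -4.71, 0, -3.74, 0, 0.9, 1.53, 0, -4.71, 0, -3.74, 0, 0.9, 1.53, 0, -4.71, 0, -3.74, 0, 0.9, 1.53, 0, -4.71, 0, -3.74, 0, 0.9, 1.53, 0, -4.71, 0, -3.74, 0, 0.9],
)

```text
time_s: 18.95
tcp_pos: [0.4736, -0.2765, 0.0836]
orientation: [0.705, -0.704, 0.063, -0.06]
wrist_force: [0.8, -0.6, -1.2]
opening: 0.273
```

Call:
step_arm(
  commands=[0, 0, 0, 0, 0, 0, 0.9, 0, 0, 0, 0, 0, 0, 0.9],
)

```text
time_s: 19.2
tcp_pos: [0.4749, -0.2749, 0.0843]
orientation: [0.705, -0.704, 0.063, -0.061]
wrist_force: [-0.1, 0.8, -0.2]
opening: 0.27
```

```bash
python3 plan.py .4762 -.2757 .03 80
```

```text
t 19.2 p [ 0.4749 -0.2749  0.0843] jaw 79.97 tilt -1.0 q [-0.66 -0.03  1.89  0.    1.28 -2.06] F [-0.1  0.8 -0.2] open 0.27
shift [ 0.026  0.905 -0.012] turn [-0.016 -0.003 -0.022] rows 0.9
```

Call:
step_arm(
  commands=[0.02, 0.5, -0.01, 0, 0, 0, 0.9, 0.02, 0.9, -0.01, 0, 0, 0, 0.9, 0.02, 1.3, -0.01, 0, 0, 0, 0.9, 0.02, 1.5, -0.01, 0, 0, 0, 0.9, 0.02, 1.5, -0.01, 0, 0, 0, 0.9],
)

```text
time_s: 19.82
tcp_pos: [0.4766, -0.2751, -0.0049]
orientation: [0.705, -0.704, 0.062, -0.06]
wrist_force: [0.2, 0.1, -1.1]
opening: 0.27
```

```bash
python3 snap.py scene 17 50 210 200;python3 plan.py .4762 -.2757 -.0164 80
```

```text
t 19.88 p [ 0.4773 -0.2759 -0.0037] jaw 80.08 tilt -1.0 q [-0.66  0.1   1.93  0.    1.11 -2.06] F [-0.2 -0.9 -1. ] open 0.273
shift [-0.019  0.211 -0.   ] turn [-0.003  0.01  -0.004] rows 0.2
```

View pics/c17.png

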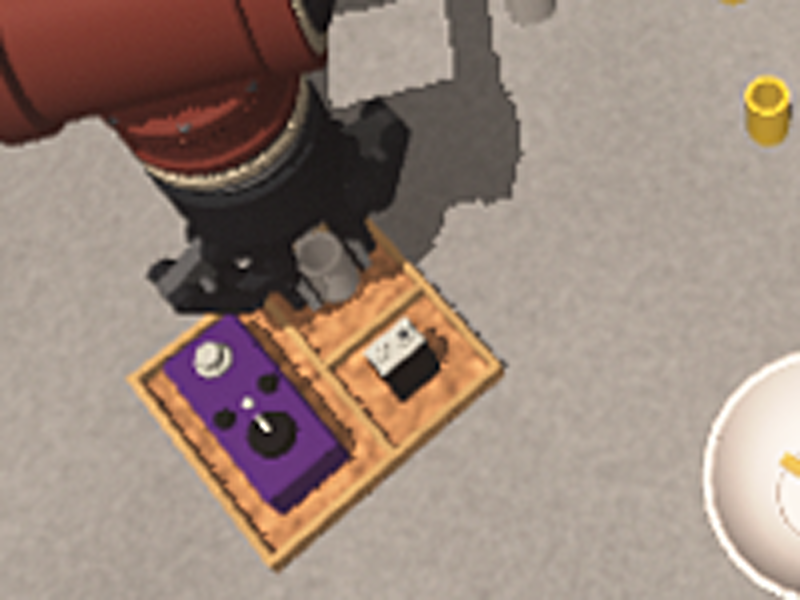

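Call:
step_arm(
  commands=[-0.02, 0.1, 0, 0, 0, 0, 0.9, -0.02, 0.18, 0, 0, 0, 0, 0.9, -0.02, 0.21, 0, 0, 0, 0, 0.9, -0.02, 0.22, 0, 0, 0, 0, 0.9, -0.02, 0.22, 0, 0, 0, 0, 0.9],
)

```text
time_s: 20.5
tcp_pos: [0.476, -0.2766, -0.0164]
orientation: [-0.704, 0.704, -0.062, 0.062]
wrist_force: [-2.5, 1.3, 3.1]
opening: 0.273
```

```bash
python3 plan.py .4762 -.2757 -.0164 80
```

```text
t 20.5 p [ 0.476  -0.2766 -0.0164] jaw 80.01 tilt -1.0 q [-0.66  0.12  1.94 -0.    1.09 -2.06] F [-2.5  1.3  3.1] open 0.273
shift [0.001 0.    0.015] turn [0.    0.001 0.   ] rows 0.0
```

Contact at the expected height, so I'll release.

Call:
step_arm(
  commands=[0, 0, 0, 0, 0, 0, 0.6, 0, 0, 0, 0, 0, 0, 0.6, 0, -0.4, 0, 0, 0, 0, 0.6, 0, -1.2, 0, 0, 0, 0, 0.6, 0, -1.9, 0, 0, 0, 0, 0.6],
)

```text
time_s: 21.12
tcp_pos: [0.4759, -0.2765, 0.0985]
orientation: [-0.704, 0.704, -0.061, 0.062]
wrist_force: [0.5, 0.9, 0.2]
opening: 0.4
```

```bash
python3 snap.py scene 18 50 210 200;python3 plan.py .454 .122 .1 50; python3 plan.py .454 .122 .1 10
```

```text
t 21.18 p [ 0.4793 -0.279   0.1055] jaw 80.02 tilt -0.9999 q [-0.66 -0.05  1.87  0.    1.3  -2.06] F [ 2.8 -1.5  3.6] open 0.398
shift [-1.575  0.044  6.509] turn [0.017 3.752 0.078] rows 6.4
t 21.18 p [ 0.4793 -0.279   0.1055] jaw 80.02 tilt -0.9999 q [-0.66 -0.05  1.87  0.    1.3  -2.06] F [ 2.8 -1.5  3.6] open 0.398
shift [-1.575  0.044  6.509] turn [-0.011  8.752  0.083] rows 6.5
```

View pics/c18.png

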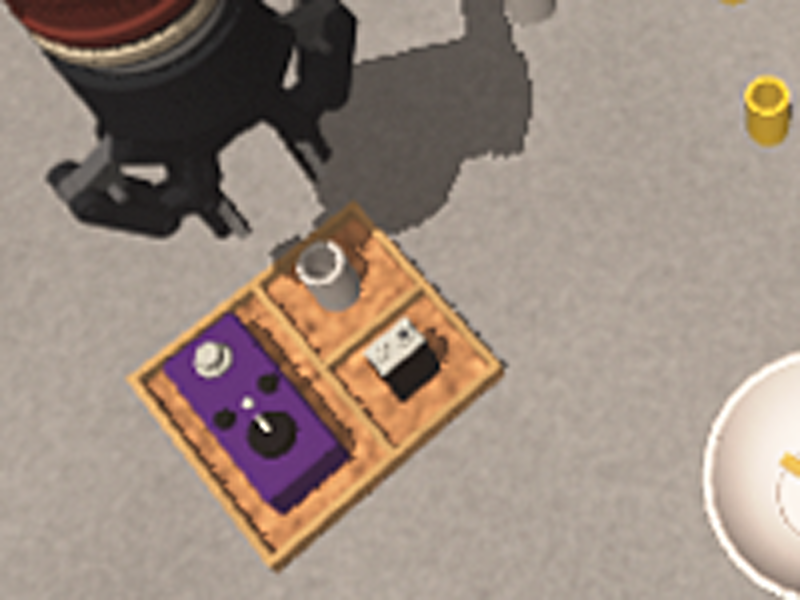

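Call:
step_arm(
  commands=[-1.57, 0.04, 6.5, 0, 9.88, 0, 0.1, -1.57, 0.04, 6.5, 0, 9.88, 0, 0.1, -1.57, 0.04, 6.5, 0, 9.88, 0, 0.1, -1.57, 0.04, 6.5, 0, 9.88, 0, 0.1, -1.57, 0.04, 6.5, 0, 9.88, 0, 0.1],
)

```text
time_s: 21.8
tcp_pos: [0.4589, 0.0104, 0.0956]
orientation: [0.614, -0.614, 0.35, -0.35]
wrist_force: [-0.1, -0.6, -0.6]
opening: 0.901
```

```bash
python3 plan.py .454 .122 .08 1
```

```text
t 21.8 p [0.4589 0.0104 0.0956] jaw 30.64 tilt -1.0 q [-0.14 -0.27  2.09  0.    1.32 -0.67] F [-0.1 -0.6 -0.6] open 0.901
shift [-1.642  0.259  0.877] turn [-7.000e-03  3.705e+00  2.000e-03] rows 2.8
```

Call:
step_arm(
  commands=[-1.64, 0.26, 0.88, 0, 3.7, 0, 0.1, -1.64, 0.26, 0.88, 0, 3.7, 0, 0.1, -1.64, 0.26, 0.88, 0, 3.7, 0, 0.1, -1.64, 0.26, 0.88, 0, 3.7, 0, 0.1, -1.64, 0.26, 0.88, 0, 3.7, 0, 0.1],
)

```text
time_s: 22.42
tcp_pos: [0.454, 0.1198, 0.0801]
orientation: [0.506, -0.506, 0.493, -0.494]
wrist_force: [0.9, -1.5, 1.0]
opening: 0.901
```

```bash
python3 snap.py scene 19 170 70 150;python3 plan.py .454 .122 -.026 1
```

```text
t 22.48 p [0.454  0.1196 0.0801] jaw 1.41 tilt -1.0 q [ 0.1  -0.22  2.08 -0.    1.29  0.07] F [-0.8  0.1 -0.1] open 0.9
shift [-0.04   1.768 -0.   ] turn [-0.003  0.051  0.001] rows 1.7
```

View pics/c19.png

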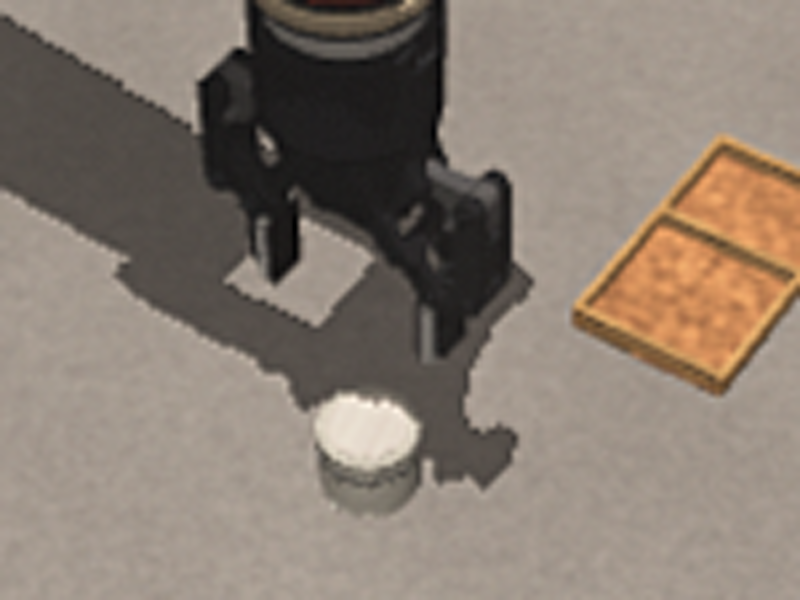

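Call:
step_arm(
  commands=[-0.03, 0.5, 0, 0, 0.05, 0, 0.1, -0.03, 1.0, 0, 0, 0.05, 0, 0.1, -0.03, 1.5, 0, 0, 0.05, 0, 0.1, -0.03, 1.75, 0, 0, 0.05, 0, 0.1, -0.03, 1.77, 0, 0, 0.05, 0, 0.1],
)

```text
time_s: 23.1
tcp_pos: [0.4532, 0.1215, -0.0269]
orientation: [-0.504, 0.505, -0.496, 0.495]
wrist_force: [0.9, -0.1, 0.5]
opening: 0.899
```

```bash
python3 snap.py scene 20 170 70 150;python3 plan.py .454 .122 -.026 1
```

```text
t 23.15 p [ 0.454   0.1217 -0.0261] jaw 0.94 tilt -1.0 q [ 0.1  -0.05  2.13  0.    1.07  0.09] F [-0.1 -0.8  0.5] open 0.901
shift [-0.004 -0.001  0.   ] turn [ 0.    -0.008 -0.   ] rows 0.0
```

View pics/c20.png

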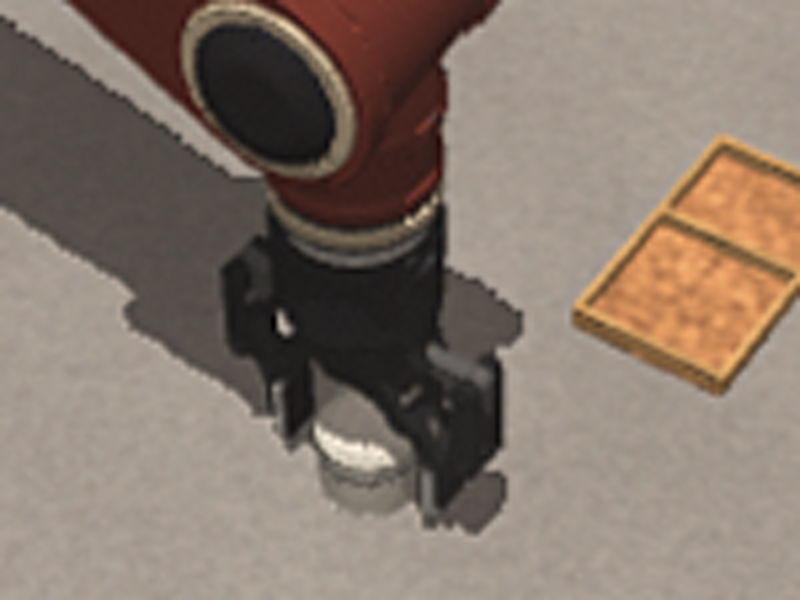

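Call:
step_arm(
  commands=[0, 0, 0, 0, 0, 0, 0.3, 0, 0, 0, 0, 0, 0, 0.4, 0, 0, 0, 0, 0, 0, 0.6, 0, 0, 0, 0, 0, 0, 0.6, 0, 0, 0, 0, 0, 0, 0.6],
  grip_force=30,
)

```text
time_s: 23.78
tcp_pos: [0.4548, 0.1222, -0.0249]
orientation: [0.505, -0.504, 0.495, -0.496]
wrist_force: [-1.4, -0.8, 6.6]
opening: 0.572
```

```bash
python3 snap.py scene 21 170 70 150;python3 plan.py .454 .122 .08
```

```text
t 23.82 p [ 0.4547  0.1222 -0.0249] jaw 0.97 tilt -1.0 q [ 0.1  -0.06  2.13 -0.    1.07  0.09] F [-1.8 -0.4  6.1] open 0.578
shift [ 0.003 -1.749 -0.009] turn [-0.013  0.    -0.   ] rows 1.7
```

View pics/c21.png

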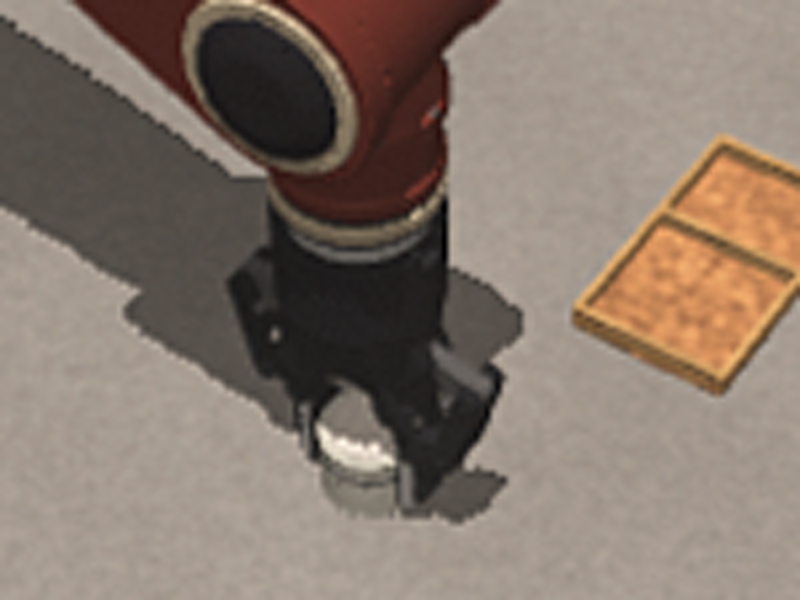

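Call:
step_arm(
  commands=[0, -0.6, 0, 0, 0, 0, 0.6, 0, -1.3, 0, 0, 0, 0, 0.6, 0, -1.8, 0, 0, 0, 0, 0.6, 0, -1.8, 0, 0, 0, 0, 0.6],
)

```text
time_s: 24.32
tcp_pos: [0.456, 0.1224, 0.0846]
orientation: [0.506, -0.502, 0.494, -0.497]
wrist_force: [0.1, 0.6, -1.8]
opening: 0.57
```

```bash
python3 snap.py scene 22 170 50 150;python3 plan.py .5206 .306 .085 1
```

```text
t 24.38 p [0.4543 0.1222 0.0824] jaw 0.96 tilt -1.0 q [ 0.1  -0.23  2.08  0.    1.29  0.09] F [-0.3  0.2 -0.8] open 0.571
shift [-3.044 -0.04   1.156] turn [-0.016 -0.005 -0.002] rows 3.1
```

View pics/c22.png

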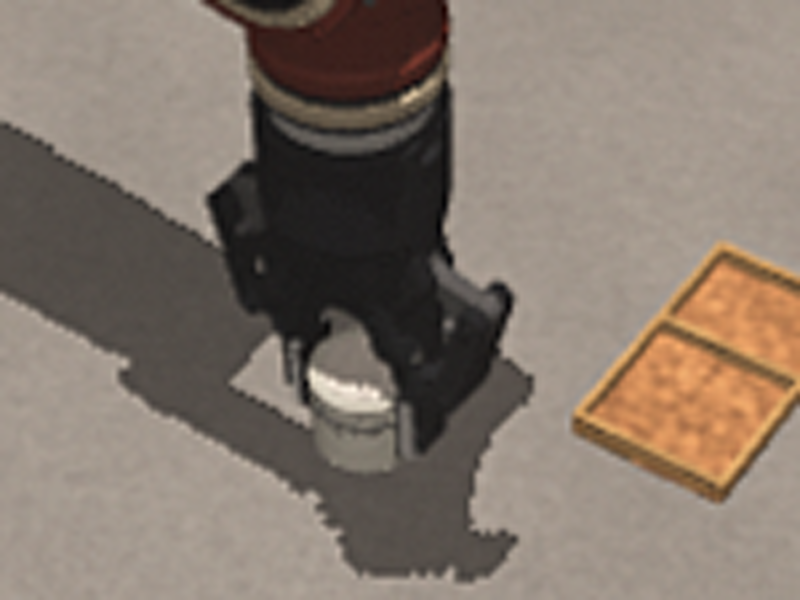

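Tin held level. I'll move it over the larger compartment.

Call:
step_arm(
  commands=[-3.04, 0, 1.16, 0, 0, 0, 0.6, -3.04, 0, 1.16, 0, 0, 0, 0.6, -3.04, 0, 1.16, 0, 0, 0, 0.6, -3.04, 0, 1.16, 0, 0, 0, 0.6, -3.04, 0.5, 1.16, 0, 0, 0, 0.6],
)

```text
time_s: 25.0
tcp_pos: [0.5213, 0.3067, 0.0518]
orientation: [0.505, -0.504, 0.495, -0.496]
wrist_force: [1.1, -0.1, -0.8]
opening: 0.573
```

Call:
step_arm(
  commands=[0, 0.3, 0, 0, 0, 0, 0.6, 0, 0.3, 0, 0, 0, 0, 0.6],
)

```text
time_s: 25.25
tcp_pos: [0.5177, 0.3039, 0.0303]
orientation: [-0.502, 0.506, -0.497, 0.495]
wrist_force: [0.5, 0.4, -0.8]
opening: 0.57
```

```bash
python3 snap.py scene 23 220 50 150;python3 plan.py .5206 .306 -.0209 1
```

```text
t 25.3 p [0.5191 0.3046 0.0323] jaw 0.91 tilt -1.0 q [ 0.41  0.16  1.79 -0.    1.19  0.39] F [ 0.3  1.  -0.9] open 0.575
shift [-0.025  0.886  0.028] turn [ 0.02  -0.011  0.009] rows 0.9
```

View pics/c23.png

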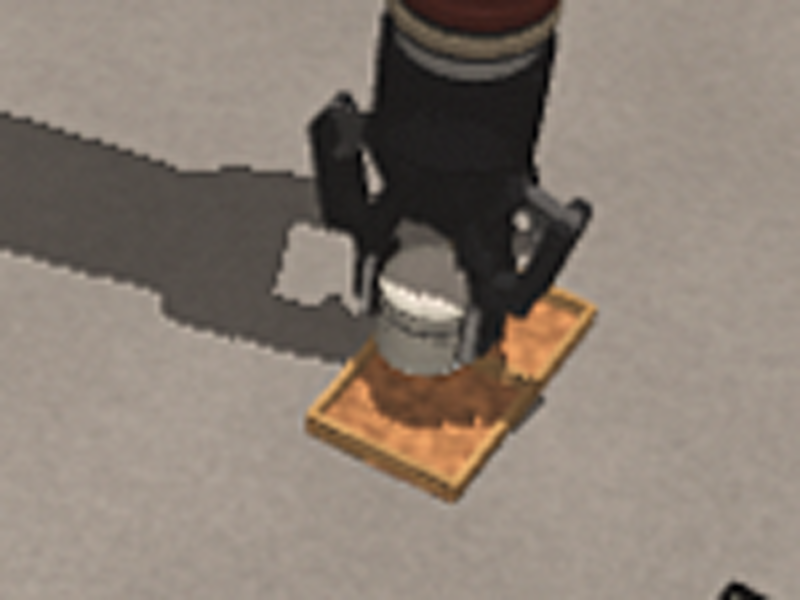

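Call:
step_arm(
  commands=[-0.02, 0.4, 0.02, 0, 0, 0, 0.6, -0.02, 0.7, 0.02, 0, 0, 0, 0.6, -0.02, 0.76, 0.02, 0, 0, 0, 0.6, -0.02, 0.76, 0.02, 0, 0, 0, 0.6],
)

```text
time_s: 25.8
tcp_pos: [0.5216, 0.3068, -0.0116]
orientation: [0.504, -0.504, 0.496, -0.496]
wrist_force: [-0.3, 1.1, -0.5]
opening: 0.574
```

```bash
python3 snap.py scene 24 220 50 150;python3 plan.py .5206 .306 -.0209 1
```

```text
t 25.85 p [ 0.522   0.307  -0.0111] jaw 0.95 tilt -1.0 q [ 0.41  0.22  1.8  -0.    1.11  0.39] F [ 0.6  0.4 -1.3] open 0.572
shift [ 0.016  0.163 -0.023] turn [-0.007 -0.006 -0.003] rows 0.2
```

View pics/c24.png

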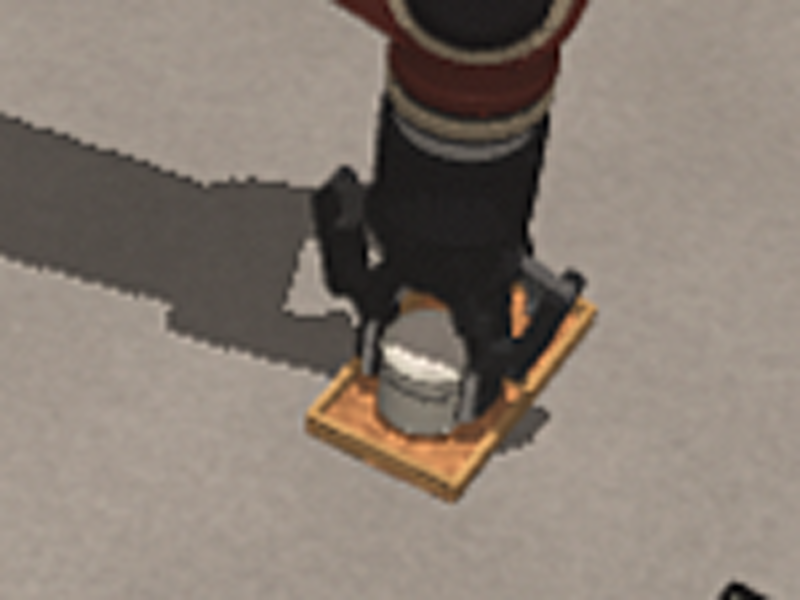

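Call:
step_arm(
  commands=[0.02, 0.08, -0.03, 0, 0, 0, 0.6, 0.02, 0.13, -0.03, 0, 0, 0, 0.6, 0.02, 0.16, -0.03, 0, 0, 0, 0.6, 0.02, 0.16, -0.03, 0, 0, 0, 0.6],
)

```text
time_s: 26.35
tcp_pos: [0.5197, 0.3057, -0.0208]
orientation: [-0.504, 0.504, -0.496, 0.496]
wrist_force: [-2.0, -0.9, 3.8]
opening: 0.572
```

```bash
python3 plan.py .5206 .306 -.0209 1
```

```text
t 26.35 p [ 0.5197  0.3057 -0.0208] jaw 0.96 tilt -1.0 q [ 0.41  0.23  1.81 -0.    1.1   0.39] F [-2.  -0.9  3.8] open 0.572
shift [-0.005  0.001  0.015] turn [ 0.002 -0.004  0.001] rows 0.0
```

Call:
step_arm(
  commands=[0, 0, 0, 0, 0, 0, 0.36, 0, 0, 0, 0, 0, 0, 0.36, 0, -0.2, 0, 0, 0, 0, 0.32, 0, -0.9, 0, 0, 0, 0, 0.3, 0, -1.7, 0, 0, 0, 0, 0.3],
)

```text
time_s: 26.98
tcp_pos: [0.5191, 0.3053, 0.0815]
orientation: [-0.504, 0.505, -0.496, 0.496]
wrist_force: [1.3, 1.0, 1.0]
opening: 0.7
```

```bash
python3 snap.py scene 25 220 50 150;python3 plan.py .4385 -.081 .12 1
```

```text
t 27.02 p [0.524  0.3076 0.0905] jaw 0.96 tilt -0.9999 q [0.41 0.09 1.76 0.   1.28 0.39] F [3.9 2.1 5.5] open 0.699
shift [ 6.449 -0.538 -1.528] turn [-0.079 -0.004 -0.033] rows 6.4
```

View pics/c25.png

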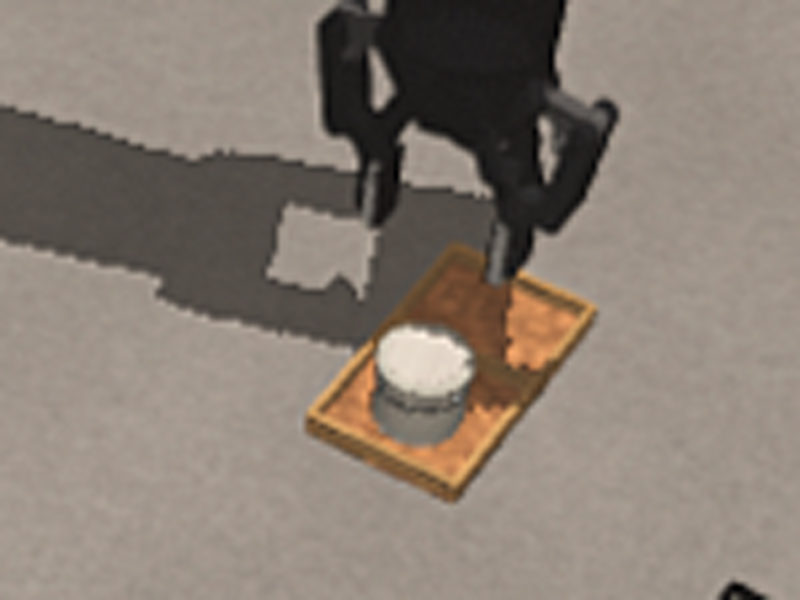

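Call:
step_arm(
  commands=[6.45, -0.54, -1.53, 0, 0, 0, 0.35, 6.45, -0.54, -1.53, 0, 0, 0, 0.35, 6.45, -0.54, -1.53, 0, 0, 0, 0.35, 6.45, -0.54, -1.53, 0, 0, 0, 0.35, 6.45, -0.54, -1.53, 0, 0, 0, 0.35],
)

```text
time_s: 27.65
tcp_pos: [0.4527, -0.0004, 0.1071]
orientation: [0.505, -0.504, 0.495, -0.496]
wrist_force: [1.1, 0.3, -0.4]
opening: 0.648
```

```bash
python3 plan.py .4385 -.081 .08 1
```

```text
t 27.65 p [ 4.527e-01 -4.000e-04  1.071e-01] jaw 0.99 tilt -1.0 q [-0.17 -0.31  2.1  -0.    1.35 -0.18] F [ 1.1  0.3 -0.4] open 0.648
shift [ 1.34   0.452 -0.26 ] turn [-0.017 -0.001  0.004] rows 1.4
```

Call:
step_arm(
  commands=[1.34, 0.1, -0.26, 0, 0, 0, 0.35, 1.34, 0.1, -0.26, 0, 0, 0, 0.35, 1.34, 0.4, -0.26, 0, 0, 0, 0.35, 1.34, 0.4, -0.26, 0, 0, 0, 0.35],
)

```text
time_s: 28.15
tcp_pos: [0.4372, -0.0781, 0.0799]
orientation: [-0.504, 0.505, -0.497, 0.494]
wrist_force: [-0.7, -0.5, -0.5]
opening: 0.648
```

```bash
python3 snap.py scene 26 110 120 150;python3 plan.py .4385 -.081 -.008 1
```

```text
t 28.2 p [ 0.4378 -0.078   0.0807] jaw 1.03 tilt -1.0 q [-0.34 -0.29  2.13  0.    1.3  -0.36] F [0.8 0.2 0.8] open 0.648
shift [0.051 1.478 0.014] turn [ 0.016  0.003 -0.009] rows 1.4
```

View pics/c26.png

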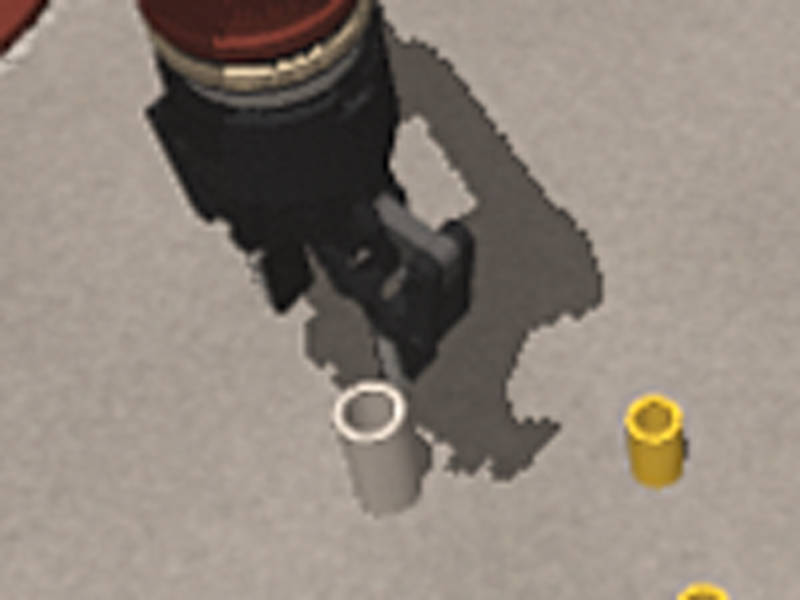

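Call:
step_arm(
  commands=[0.05, 0.4, 0, 0, 0, 0, 0.35, 0.05, 0.9, 0, 0, 0, 0, 0.35, 0.05, 1.3, 0, 0, 0, 0, 0.35, 0.05, 1.47, 0, 0, 0, 0, 0.35, 0.05, 1.47, 0, 0, 0, 0, 0.35],
)

```text
time_s: 28.82
tcp_pos: [0.4385, -0.0815, -0.0065]
orientation: [-0.504, 0.505, -0.496, 0.495]
wrist_force: [0.1, -0.7, -0.4]
opening: 0.651
```

```bash
python3 snap.py scene 27 110 120 150;python3 plan.py .4385 -.081 -.008 1
```

```text
t 28.88 p [ 0.4392 -0.0819 -0.0057] jaw 1.02 tilt -1.0 q [-0.35 -0.15  2.18  0.    1.11 -0.37] F [ 0.3 -0.2 -0.4] open 0.653
shift [-0.015  0.038 -0.012] turn [-0.004  0.002  0.001] rows 0.0
```

View pics/c27.png

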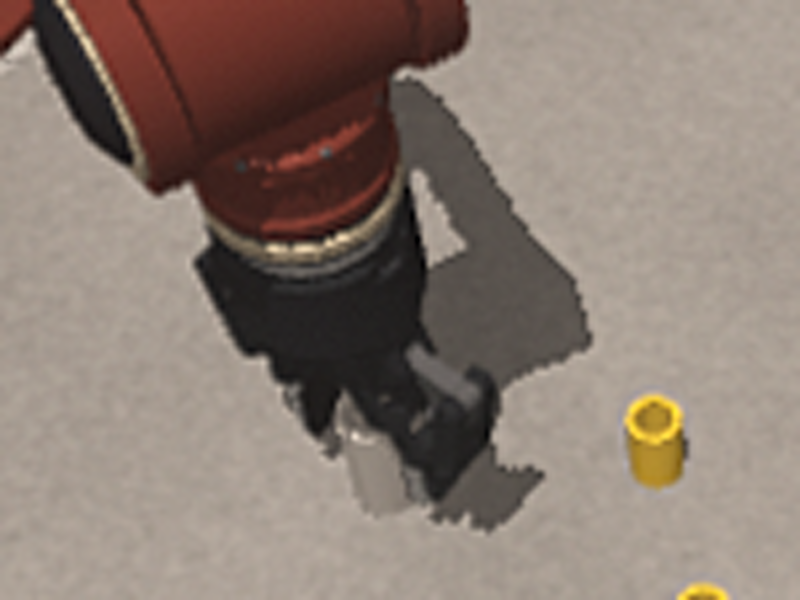

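Call:
step_arm(
  commands=[0, 0, 0, 0, 0, 0, 0.55, 0, 0, 0, 0, 0, 0, 0.7, 0, 0, 0, 0, 0, 0, 0.85, 0, 0, 0, 0, 0, 0, 0.85, 0, 0, 0, 0, 0, 0, 0.85],
  grip_force=40,
)

```text
time_s: 29.5
tcp_pos: [0.4397, -0.0826, -0.005]
orientation: [0.504, -0.504, 0.495, -0.496]
wrist_force: [-0.7, 1.3, 5.9]
opening: 0.345
```

```bash
python3 plan.py .4385 -.081 .1 1
```

```text
t 29.5 p [ 0.4397 -0.0826 -0.005 ] jaw 0.95 tilt -1.0 q [-0.35 -0.15  2.18  0.    1.11 -0.37] F [-0.7  1.3  5.9] open 0.345
shift [-0.026 -1.749 -0.016] turn [-0.014 -0.007  0.003] rows 1.7
```

Call:
step_arm(
  commands=[0, -0.5, 0, 0, 0, 0, 0.85, 0, -1.2, 0, 0, 0, 0, 0.85, 0, -2.0, 0, 0, 0, 0, 0.85, 0, -2.0, 0, 0, 0, 0, 0.85],
)

```text
time_s: 30.0
tcp_pos: [0.4416, -0.0834, 0.1184]
orientation: [0.505, -0.503, 0.493, -0.499]
wrist_force: [0.7, 0.8, -0.9]
opening: 0.346
```

```bash
python3 snap.py scene 28 110 100 150;python3 plan.py .5193 .380 .12 1
```

```text
t 30.05 p [ 0.4399 -0.0828  0.1156] jaw 0.95 tilt -1.0 q [-0.35 -0.33  2.1  -0.    1.37 -0.37] F [-0.5 -0.5 -0.9] open 0.347
shift [-7.69  -0.079  1.452] turn [-0.028 -0.006  0.011] rows 7.5
```

View pics/c28.png

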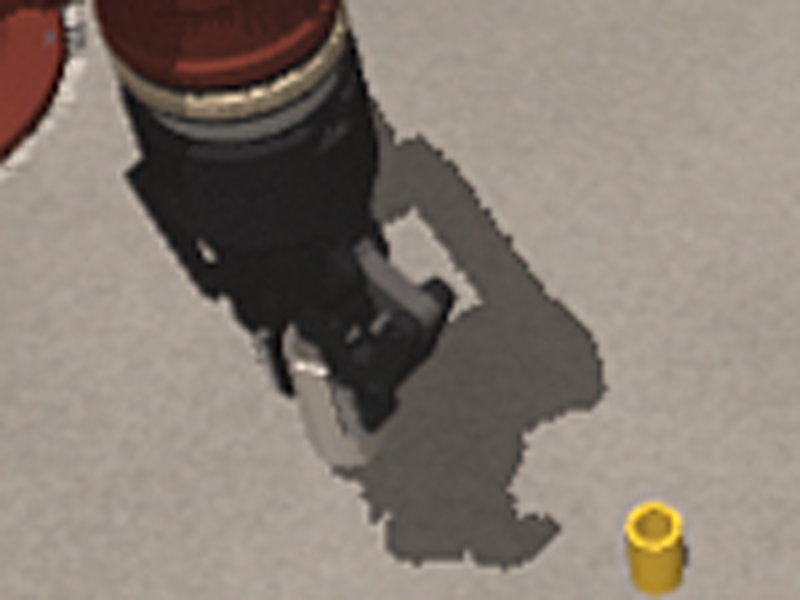

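Call:
step_arm(
  commands=[-7.69, 0, 1.45, 0, 0, 0, 0.85, -7.69, 0, 1.45, 0, 0, 0, 0.85, -7.69, 0, 1.45, 0, 0, 0, 0.85, -7.69, 0, 1.45, 0, 0, 0, 0.85, -7.69, 0, 1.45, 0, 0, 0, 0.85],
)

```text
time_s: 30.68
tcp_pos: [0.49, 0.2274, 0.1112]
orientation: [-0.503, 0.505, -0.496, 0.495]
wrist_force: [0.4, 0.4, -0.7]
opening: 0.348
```

```bash
python3 plan.py .5193 .380 .11 1
```

```text
t 30.68 p [0.49   0.2274 0.1112] jaw 0.97 tilt -1.0 q [ 0.3  -0.08  1.89 -0.    1.33  0.28] F [ 0.4  0.4 -0.7] open 0.348
shift [-2.536  0.016  0.531] turn [ 0.024 -0.004  0.009] rows 2.5
```

Call:
step_arm(
  commands=[-2.53, 0, 0.53, 0, 0, 0, 0.85, -2.53, 0, 0.53, 0, 0, 0, 0.85, -2.53, 0, 0.53, 0, 0, 0, 0.85, -2.53, 0.7, 0.53, 0, 0, 0, 0.85, -2.53, 0.9, 0.53, 0, 0, 0, 0.85],
)

```text
time_s: 31.3
tcp_pos: [0.517, 0.3763, 0.0537]
orientation: [-0.501, 0.508, -0.497, 0.495]
wrist_force: [-0.1, -0.2, -1.8]
opening: 0.348
```

Call:
step_arm(
  commands=[0, 0, 0, 0, 0, 0, 0.85, 0, 0, 0, 0, 0, 0, 0.85],
)

```text
time_s: 31.55
tcp_pos: [0.5214, 0.378, 0.0609]
orientation: [0.505, -0.503, 0.496, -0.496]
wrist_force: [0.3, -0.1, -1.3]
opening: 0.349
```

```bash
python3 snap.py scene 29 220 30 150;python3 plan.py .5193 .380 -.001 1
```

```text
t 31.6 p [0.5218 0.3782 0.0615] jaw 0.92 tilt -1.0 q [0.51 0.21 1.68 0.   1.25 0.5 ] F [-0.7 -0.4  0.1] open 0.346
shift [-0.03   1.041 -0.043] turn [-0.016 -0.01  -0.009] rows 1.0
```

View pics/c29.png

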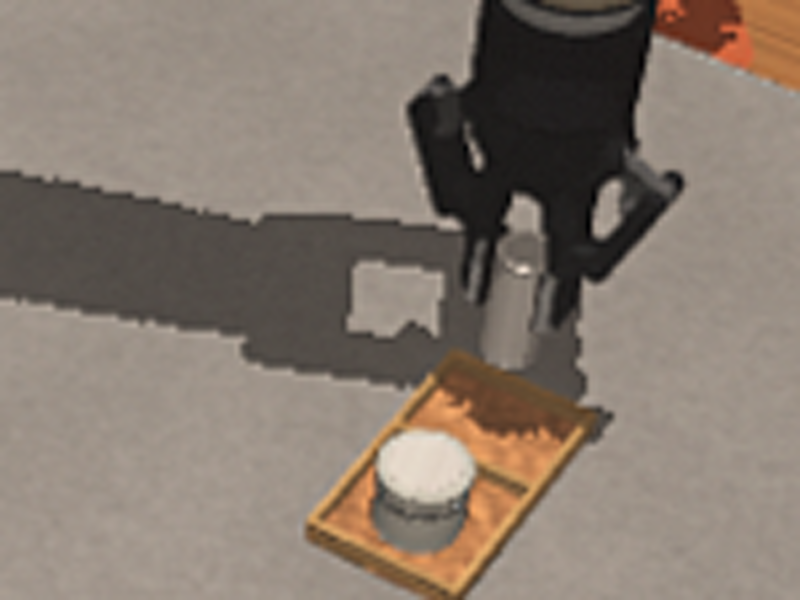

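Call:
step_arm(
  commands=[-0.02, 0.4, -0.04, 0, 0, 0, 0.85, -0.02, 0.75, -0.04, 0, 0, 0, 0.85, -0.02, 0.9, -0.04, 0, 0, 0, 0.85, -0.02, 0.9, -0.04, 0, 0, 0, 0.85],
)

```text
time_s: 32.1
tcp_pos: [0.5178, 0.3788, 0.0049]
orientation: [-0.504, 0.505, -0.496, 0.496]
wrist_force: [0.3, 0.7, -0.9]
opening: 0.345
```

```bash
python3 snap.py scene 30 220 30 150;python3 plan.py .5193 .380 -.001 1
```

```text
t 32.15 p [0.5184 0.3792 0.0059] jaw 0.95 tilt -1.0 q [ 0.52  0.28  1.7  -0.    1.16  0.5 ] F [-0.4 -0.3 -0.2] open 0.346
shift [-0.013  0.114  0.014] turn [-0.    -0.006  0.   ] rows 0.1
```

View pics/c30.png

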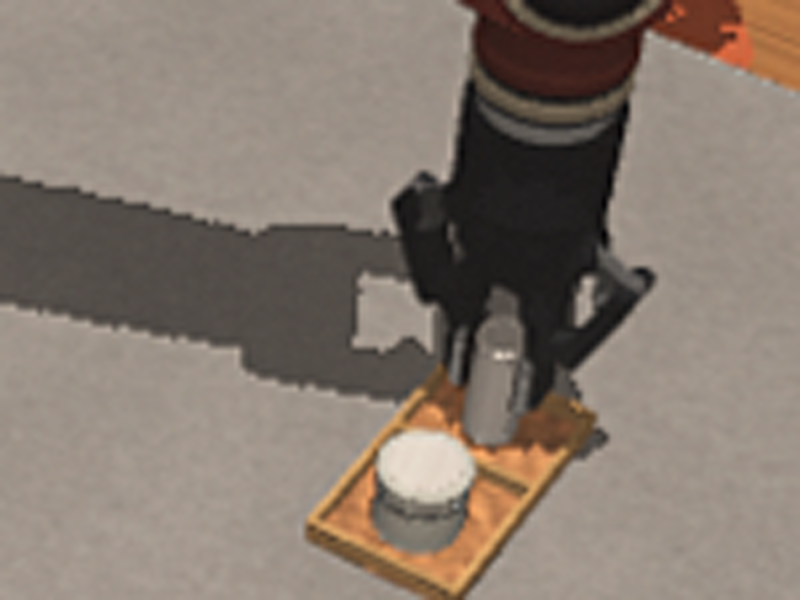

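Call:
step_arm(
  commands=[0, 0.06, 0.01, 0, 0, 0, 0.85, 0, 0.1, 0.01, 0, 0, 0, 0.85, 0, 0.115, 0.01, 0, 0, 0, 0.85, 0, 0.115, 0.01, 0, 0, 0, 0.85],
)

```text
time_s: 32.65
tcp_pos: [0.519, 0.3793, -0.0008]
orientation: [0.504, -0.504, 0.496, -0.496]
wrist_force: [0.2, 0.2, 0.8]
opening: 0.346
```

```bash
python3 plan.py .5193 .380 -.001 1
```

```text
t 32.65 p [ 0.519   0.3793 -0.0008] jaw 0.96 tilt -1.0 q [ 0.52  0.29  1.7  -0.    1.15  0.5 ] F [0.2 0.2 0.8] open 0.346
shift [-0.011  0.004  0.005] turn [-0.002 -0.005 -0.001] rows 0.0
```

Call:
step_arm(
  commands=[0, 0.02, 0, 0, 0, 0, 0.85, 0, 0.02, 0, 0, 0, 0, 0.85, 0, 0.02, 0, 0, 0, 0, 0.85],
)

```text
time_s: 33.02
tcp_pos: [0.5191, 0.3795, -0.0009]
orientation: [0.504, -0.504, 0.496, -0.496]
wrist_force: [-3.5, -1.0, 6.1]
opening: 0.345
```

Contact. I'll release and rise.

Call:
step_arm(
  commands=[0, 0, 0, 0, 0, 0, 0.5, 0, 0, 0, 0, 0, 0, 0.5, 0, -0.4, 0, 0, 0, 0, 0.5, 0, -1.2, 0, 0, 0, 0, 0.5, 0, -2.0, 0, 0, 0, 0, 0.5],
)

```text
time_s: 33.65
tcp_pos: [0.5184, 0.3789, 0.1181]
orientation: [-0.504, 0.505, -0.496, 0.496]
wrist_force: [1.2, 0.4, -0.0]
opening: 0.497
```

Call:
step_arm(
  commands=[4.0, -0.8, -2.0, 0, 0, 0, 0.5, 4.0, -0.8, -2.0, 0, 0, 0, 0.5, 4.0, -0.8, -2.0, 0, 0, 0, 0.5, 4.0, -0.8, -2.0, 0, 0, 0, 0.5, 4.0, -0.8, -2.0, 0, 0, 0, 0.5],
)

```text
time_s: 34.28
tcp_pos: [0.402, 0.1354, 0.1661]
orientation: [0.504, -0.503, 0.496, -0.497]
wrist_force: [-0.1, 0.0, 0.1]
opening: 0.498
```

Call:
step_arm(
  commands=[3.0, 0, 0, 0, 0, 0, 0.5, 3.0, 0, 0, 0, 0, 0, 0.5, 3.0, 0, 0, 0, 0, 0, 0.5, 3.0, 0, 0, 0, 0, 0, 0.5, 3.0, 0, 0, 0, 0, 0, 0.5],
)

```text
time_s: 34.9
tcp_pos: [0.4058, -0.0424, 0.1655]
orientation: [0.504, -0.504, 0.496, -0.496]
wrist_force: [-0.5, -0.3, -1.0]
opening: 0.497
```

```bash
python3 plan.py .4 -.081 .1; python3 snap.py scene 31 0 0 512;python3 snap.py top 32 0 0 512; python3 - <<'E'
from h import *
for n,t in(("scene",31),("top",32)):
    im,d=load(n+str(t));P=cloud(n,d)
    for nm,x,y in(("pedal",.495,-.348),("batt",.5373,-.2864),("short",.4762,-.2757),("tin",.5206,.306),("tall",.5193,.380)):
        m=(d>0)&(P[...,2]>.025)&(P[...,2]<.09)&(np.hypot(P[...,0]-x,P[...,1]-y)<(.055 if nm=="pedal" else .035))
        q=P[m]; 
        if nm=="pedal": q=q[(im[m][:,2]>im[m][:,1]+25)]
        if len(q)<10: print(n,nm,len(q));continue
        zt=np.percentile(q[:,2],95);k=q[q[:,2]>zt-.006];print(n,nm,'top',zt.round(4),'mid',((k[:,:2].max(0)+k[:,:2].min(0))/2).round(4),len(k))
E
```

```text
t 34.9 p [ 0.4058 -0.0424  0.1655] jaw 0.92 tilt -1.0 q [-0.29 -0.49  2.13  0.    1.5  -0.3 ] F [-0.5 -0.3 -1. ] open 0.497
shift [ 0.643  1.091 -0.107] turn [ 0.001 -0.    -0.005] rows 1.2
scene pedal top 0.0384 mid [ 0.4955 -0.3488] 761
scene batt top 0.053 mid [ 0.539  -0.2884] 117
scene short top 0.0456 mid [ 0.4755 -0.2782] 65
scene tin top 0.0463 mid [0.5194 0.3039] 210
scene tall top 0.0667 mid [0.5187 0.3796] 57
top pedal top 0.0386 mid [ 0.4934 -0.3473] 457
top batt top 0.0531 mid [ 0.5372 -0.2867] 71
top short top 0.0459 mid [ 0.4736 -0.2757] 33
top tin top 0.0466 mid [0.5182 0.3059] 303
top tall top 0.067 mid [0.5186 0.3812] 57
```

View pics/c31.png

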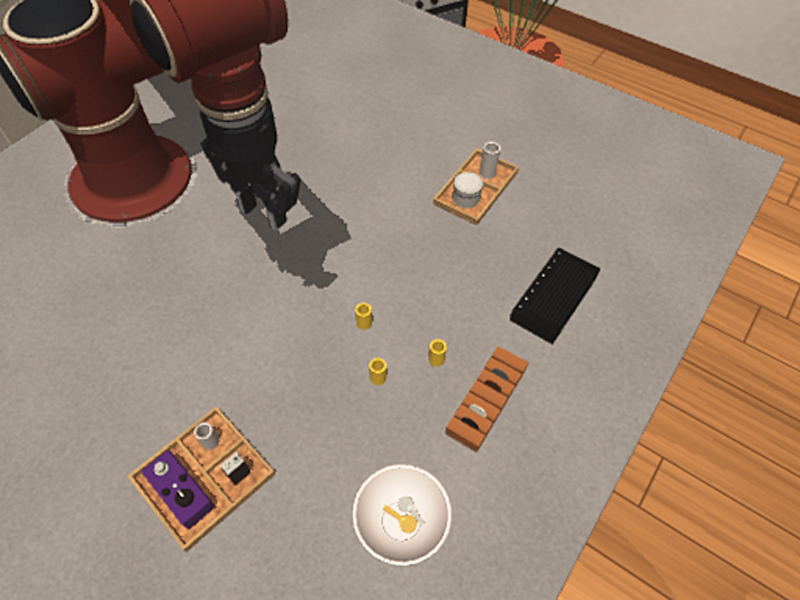

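View pics/c32.png

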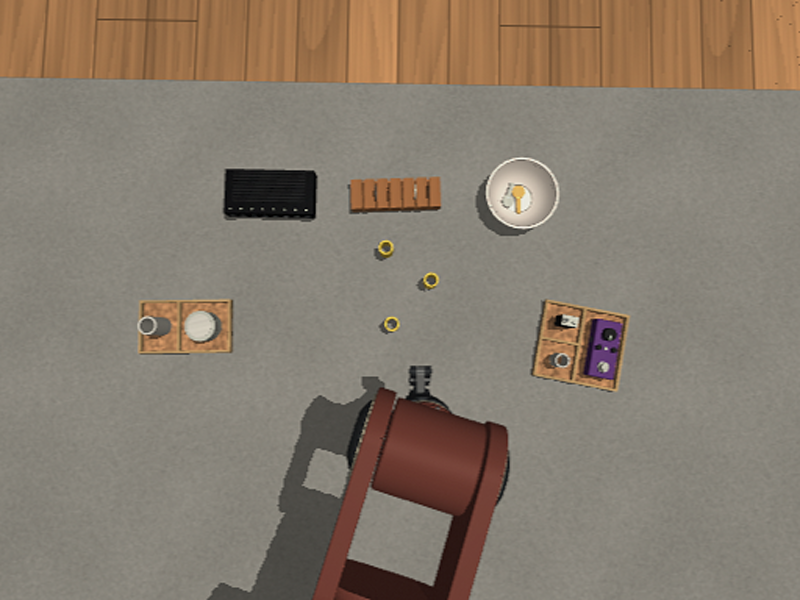

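```bash
python3 -c "
from rig import manip,read_state
print(read_state()['time_s'],manip.job_done())"
```

```text
the job is handed in; nothing more can be done
35.0 None
```

Both kits are made up and the job is handed in at 35.0 s. I placed the pedal, battery and short slide in the three-compartment tray, then the tin and tall slide in the two-compartment tray.

- **Set down:** each thing was lowered until the wrist force showed contact, about 3–6 N, before I released it. The highest force I read at any point was about 7 N.
- **Last check, both cameras:** all five stand upright near the middle of their own compartments. Their tops measured 38–67 mm, each 1–3 mm above the expected height. The two views agree to about 3 mm.
- **Left alone:** the power brick, pick rack, key bowl, trays and yellow tubes look unmoved in the final pictures.
- **Disagreement:** the pictures and depth showed the shut fingertips about 34 mm behind the reported TCP, not at it. I commanded grasp heights that much lower. They worked, and the contact heights agreed within about 1 mm.

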